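# Light the jar mill and hold its guard at the balance point

## Robot

A 6-joint arm with a two-finger parallel gripper is mounted at the origin on the work surface. World frame = base frame: x ahead of the robot, y to its left, z up, the work surface at z = 0. Lengths are in mm, angles in rad, forces in N, time in s.
With the tool pointing down it reaches from about 350 to 925 mm from the base axis. Payload 6.4 kg.
Tool frame: the origin (TCP) lies at the very end of the fingers, on their centre line; the grasp point (between the pads) lies 19 mm behind it; x points along the fingers, y is the direction in which the jaws open and shut, and the axes are right-handed (so a half turn about x gives the same grasp; the last joint's range is limited). The gripper opens to 94 mm and grips with 3 to 60 N. Pads are 16 mm wide; open, the fingers measure 119 mm over their backs; the gripper's body (75 mm by 177 mm) begins 78 mm behind the grasp point.
Start: joints at [1.147, 0.245, 1.558, -0, 1.339, -0.174], TCP at [160.683, 629.837, 205.455] pointing down, gripper open.
Joint ranges: [-3.13, 3.13], [-1.02, 2.26], [0.13, 2.54], [-0.95, 4.09], [0.21, 2.88], [-2.74, 2.74]. Speed limits (rad/s): [2.57, 2.57, 3.14, 3.14, 3.14, 3.14].

## Interface

Orientations are given as a unit quaternion [x, y, z, w].
In Python, from plant import observe, vision, hand_in gives the robot as it stands.
- The arm moves only by the tool jog_arm, never from a script. Its argument "targets" is one flat list of numbers, 7 for each row, row after row: the shift along the tool's x, y, z each as a share of 0.8 m, from -1 to 1, then the turn, a rotation vector about the tool's x, y, z each as a share of 180 degrees, from -1 to 1, then the gripper command: -1 is fully open, 1 is shut, values between are in proportion. In form: [x, y, z, rx, ry, rz, fingers, x, y, z, rx, ry, rz, fingers, ...]. A call has 1 to 20 rows; each row shifts and turns the pose as measured when the row begins, along the tool's axes as they then stand; what a row does not reach is not made up. A row lasts 1/10 s, in which the tool goes at most 50 mm and 8.59 degrees, less where a joint would pass 70% of its speed; a pose out of reach is approached as far as the arm can. A call with a number of a shift or a turn outside -1 to 1 is refused whole. A call with a gripper value outside its range is refused whole. The fingers move at their own pace and stop on an object; the grip force is fixed at half the most. Time passes only in rows, so rows that do not move let the fingers close. It gives the time, the measured TCP pose, the force and the opening at its end, in the units of the state.
- observe(): the state, without advancing time (a new reading comes with each control period).
- vision.camera(name): name is "side" or "top"; returns the picture (480x640x3 uint8, red, green, blue); there is no depth.
- vision.calibration(name): a dict with "fx", "fy", "cx", "cy" (pixels), "k1" (the pictures are not rectified: a ray, as slopes to the right and down, at radius r is drawn at 1 + k1 r^2 times it, then the intrinsics apply), "R" (3x3) and "t" (3): a world point X has camera coordinates R X + t. Camera axes: x right, y down, z forward; pixel columns grow to the right and rows downward; lengths in mm; the calibration is good to about 2 mm. A picture is of the moment at which its call begins. calibration takes no time and is no camera call.
- hand_in(): hands the job in, once; it reports no verdict.
Trained networks look in the newest picture that a camera, given by its name, has taken for a name from the list of things; names that differ only in an ending like _2 or _b are one class to them, and where a whole thing is asked for, a point or a joint stands for the part that bears it (a point fixed in the world has none). Each returns a list of dicts, best first, with "conf" (0 to 1); they miss things now and then, are a little off and sometimes report something else, mostly with a low value. They report only what shows in the picture. A call takes as long as a camera call. They do not tell look-alikes from the thing itself.
- vision.look_for(camera, thing): "centre" ([row, column] as shares, 0 to 1, of the picture: columns of its width, rows of its height, amid what is visible of it).
- vision.trace(camera, thing): "region" (480x640 bool, what is visible of it) and "centre" ([row, column] as shares, 0 to 1, of the picture: columns of its width, rows of its height, amid what is visible of it).
The state is a dict: "t": time; "q": joint angles; "joint_velocities": joint speeds; "tau": joint torques, N m; "eef_pos": TCP position; "eef_rot": TCP orientation; "ft_force": force on the tool from outside, world axes, zero at the start; "torque": the same for the moment, N m; "grip_width": opening from 0.0 (shut) to 1.0 (fully open).
Only numpy, scipy, OpenCV 4.12 (cv2) and the standard library are available. Lean on these libraries where they do the work, as an engineer would, in place of code of your own. Each camera call takes 0.05 s, during which the arm holds its last target.

## Task

I am about to fit a new stay to the jar mill's clear guard. Squeeze the clip of the little work light to take it off the tool tote's divider, and clip it well down onto the rear half of the left rim of the mill's catch tray, lens shining towards the mill; then raise the guard by its red handle to its over-centre balance point, never letting it go over backwards, and finish while still holding it there, quite still, not letting go. Leave the other things on the bench where they are.

Things in the scene. Friction and masses are not known exactly. Their poses are not given: they have to be found in the camera images.
- mill: Dark green bench jar mill in its grey catch tray, fixed, one body. Origin: centre of the tray's underside; x to the rear (hinge side), y to the left, z up. Tray 280 (x) x 420 (y) mm, 55 mm high. Machine: x -110 to 110 mm; roller bay y -90 to 80 mm under the guard; motor box y -170 to -90 mm, 132 mm high. Open tray between machine and left rim; a small jar stands in its front half.
- rim_spot (a point): A good place for the light, on the top edge of the tray's left rim in the middle of its thickness: mill x = +40, y = +207.5, z = +55 mm. The rim is a plain upright wall, 5 mm thick, running along the mill's x from -140 to +140 mm; its rear half is x above 0. The tray floor lies 50 mm below the edge.
- guard_hinge (a point): Middle of the guard's hinge axis, fixed to the mill at x = +104, y = -5, z = +85 mm in the mill's frame; the axis runs along the mill's y.
- guard (a joint): Hinge angle of the mill's guard, a clear hood with aluminium frame, 206 mm long, 170 wide, 97 high, 0.4 to 0.85 kg. 0 = closed (start), grows as its front swings up and to the rear, stop at 1.9 rad. No catch, no stay, hardly any friction: balance point at 1.056 rad (60.5 degrees, centre of mass straight above the hinge); below it the guard falls shut, above it over to the rear.
- guard_handle (a point): Middle of the guard's red handle: round bar 12 mm thick, 110 mm long, along the mill's y, on two posts 50 mm either side, 42 mm clear of the top sheet (to bar centre). Closed: 180 mm in front of the hinge axis, 139 mm above it (224 mm over the bench). At balance: 32 mm behind it, 225 mm above. Pinched from above, fingers fore and aft, the bar can turn between the fingers.
- lamp: Cordless clip-on work light: orange sprung clip, black round head, 80 g. Origin on the clip's pivot, midway between the jaws; z up to the squeeze handles, x along the clamped edge, head on the -y side (40 mm across, reaching 29 mm to -y, from 34 mm below to 6 mm above the pivot; 5 mm higher when squeezed). Starts clipped on the tote's divider, pivot 14 mm above the edge.
- lamp_handles (a point): Squeeze point midway between the light's two orange handles, 38 mm above the pivot. The handles are 22 mm wide (x), rise to 51 mm above the pivot and lean apart: clipped on, about 38 mm over their outsides here; squeezed along the lamp's y to the stop (about 9 N) they stand parallel, 21 mm over the outsides, and can then be gripped firmly and carried.
- lamp_jaws (a point): Midway between the jaw pads, 28 mm below the pivot: rubber pads 24 mm wide (x) and 14 mm high (21 to 35 mm below the pivot). Squeezed to the stop they open to about 17 mm, evenly to both sides. The pads are wholly on an edge while the pivot is 4 (lowest possible) to 21 mm above it; 14 mm is usual.
- lamp_lens (a point): Middle of the light's lens, which shines along the lamp's -y; 29 mm to the -y side of the pivot and 14 mm below it.
- lamp_clip (a joint): Opening of the light's clip in rad: about 0 when it grips a 5 mm edge with parallel pads (some 7 N), 0.45 squeezed to the stop, -0.15 shut on nothing. A spring closes it.
- tote: Open plywood tool tote, fixed, 200 (x) x 130 (y) mm, walls 65 mm high; origin at the centre of its underside. A 5 mm divider runs along its x through the middle (y = 0), top edge 75 mm above the bench; the light is clipped on it. Nothing in it stands higher than its walls. It stands left or right of the mill.
- ware_board: Fixed wooden board 240 (x) x 140 (y) x 14 mm with two clay dishes on it, on the other side of the mill; origin at the centre of its underside. Leave alone.
- dish_a: Loose square clay dish about 85 mm wide and 19 mm high, on the ware board; origin under its centre. Leave alone.
- dish_b: Second loose clay dish, the same. Leave alone.
- pigment_jar: Small loose glass jar, 48 mm wide, 55 mm high, standing in the catch tray; origin under its centre. Leave alone.
- cup: Loose unglazed mug, 76 mm wide, 75 mm high, on the bench behind and left of the mill; origin under its centre. Leave alone.
- brush_pot: Loose blue pot with brushes, 76 mm wide, 200 mm high with brushes, behind and right of the mill; origin under its centre. Leave alone.
- screwdriver: Loose screwdriver lying on the bench behind the mill. Leave alone.
- new_stay: The new stay: loose steel strip 150 x 14 x 10 mm lying on the bench behind the mill. Leave alone.
Things that resemble listed ones, but are neither listed nor needed, are in the scene too. What is shaped like the lamp but blue or pink is not meant.

How it is judged (in metres and radians):
On the way, in this order (a step that is already met when the one before it is completed fails the run):
1. The light is clipped on the rear half of the tray's left rim, lens towards the mill, and let go (x of lamp in the frame of mill between 0 and 0.13 m and y of lamp in the frame of mill between 0.2015 and 0.2135 m and z of lamp in the frame of mill between 0.058 and 0.0765 m and angle between lamp's own z axis and vertical below 0.25 rad and y of lamp_lens in the frame of mill below 0.193 m and contact force between lamp and mill above 2 N and contact force between the fingers and lamp below 0.1 N), for 0.3 s.
2. The guard is held still at its balance point (value of joint guard between 0.976 and 1.136 rad and velocity of joint guard between -0.06 and 0.06 rad/s and contact force between the fingers and guard above 0.3 N), for 0.5 s.
At the end, for the whole second after the job is handed in: Light gripping the tray's left rim by its own spring: rear half, pads fully on, upright within 0.25 rad, lens to the mill, fingers off it. Guard within 0.08 rad of its balance point (1.056 rad), slower than 0.06 rad/s, held by the fingers (over 0.3 N) (all of step 1 and all of step 2 and contact force between guard and lamp below 0.1 N); the arm keeps its last pose, push and grip.
It fails at once if The guard goes over backwards (more than 0.3 rad past the balance point) (value of joint guard above 1.356 rad).
It fails at once if Another thing on the bench is disturbed (moved more than 20 mm) (distance of any of pigment_jar, cup, brush_pot, screwdriver, new_stay, dish_a, dish_b from where it was at the start of the episode above 0.02 m).
It also fails if it takes over 64 s, if anything falls off the work surface, if the arm or the gripper's body presses on something with over 40 N, if the wrist force passes 120 N, or if a joint passes its speed limit or range.

## Working session

There is one attempt and no reset: what is moved stays moved. The work goes in short steps, Python scripts to look and compute and a tool call to move; the robot and the scene stay as the last step left them, time stands still between calls to the robot, and variables do not carry over. Pictures are saved under pics/ and viewed, and the job is handed in when it is done.

Besides the shell and the picture viewer there is one more tool, called after "Emit:" by a JSON object that holds its "name" and its "arguments". jog_arm: Moves the arm, as the interface text tells. Its arguments: {"type":"object","properties":{"targets":{"type":"array","items":{"type":"number"}}},"required":["targets"]}

```bash
mkdir -p pics; ls
python3 - <<'E'
from plant import observe, vision
import cv2
for n in ["side","top"]:
    im=vision.camera(n); cv2.imwrite(f"pics/{n}0.png",im[:,:,::-1])
    print(n,vision.calibration(n))
print(observe())
E
```

```text
pics
side {'fx': 609.3946461890029, 'fy': 609.3946461890029, 'cx': 312.65786166743584, 'cy': 241.85895458228657, 'k1': -0.16254987408100166, 'R': array([[ 0.68539067, -0.72808878, -0.01124121],
       [-0.51084677, -0.46977284, -0.71996462],
       [ 0.51891735,  0.49919957, -0.69391972]]), 't': array([-406.11224938,  336.67170916, 1236.27252987])}
top {'fx': 469.92802443169654, 'fy': 469.92802443169654, 'cx': 321.89804415174007, 'cy': 232.5000934551663, 'k1': -0.05404732236593817, 'R': array([[ 0.00404192, -0.99998909,  0.00233946],
       [-0.98609597, -0.0043744 , -0.16611923],
       [ 0.16612765, -0.00163549, -0.9861029 ]]), 't': array([ -76.76396285,  558.42676881, 1168.74946299])}
{'t': 0.1, 'q': array([ 1.14688179e+00,  2.45731900e-01,  1.55888370e+00, -3.53154304e-05,
        1.33870640e+00, -1.74078337e-01]), 'joint_velocities': array([-0.00165512, -0.000896  , -0.00194292, -0.00053137, -0.00011798,
       -0.00055623]), 'tau': array([ 7.00650162e-06, -4.16917562e+01, -3.15522802e+01,  6.86365133e-02,
        3.09782708e-02, -7.41750273e-05]), 'eef_pos': array([160.47260607, 629.31913447, 204.4679687 ]), 'eef_rot': array([ 0.08751013,  0.7017655 , -0.08868586,  0.70142852]), 'ft_force': array([-1.19067528, -0.18360196, -0.59136347]), 'torque': array([ 0.02079029,  0.01017563, -0.00953767]), 'grip_width': 0.998033148649569}
```

View pics/side0.png

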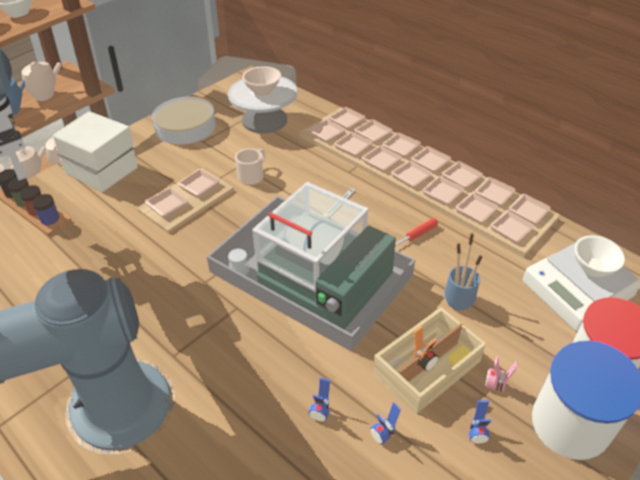

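View pics/top0.png

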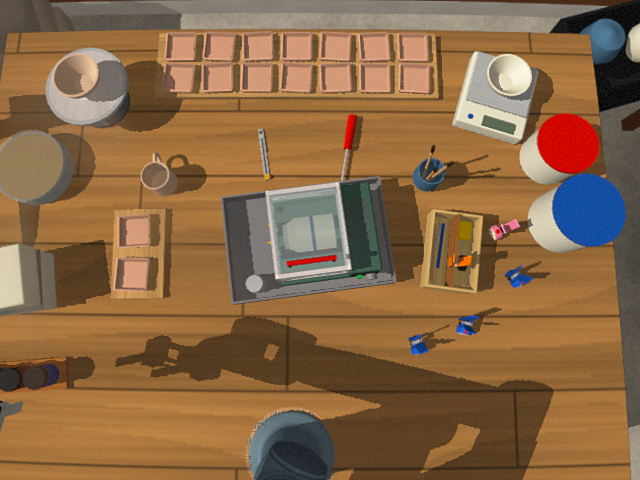

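```bash
cat > h.py <<'E'
import numpy as np, cv2
from plant import observe, vision
from scipy.spatial.transform import Rotation as Rot
from scipy.optimize import least_squares
C={n:vision.calibration(n) for n in("side","top")}
def proj(n,X):
    c=C[n]; p=np.atleast_2d(X)@c["R"].T+c["t"]; s=p[:,:2]/p[:,2:]
    s=s*(1+c["k1"]*(s**2).sum(1,keepdims=True))
    return s*[c["fx"],c["fy"]]+[c["cx"],c["cy"]]   # u(col),v(row)
def ray(n,uv):
    c=C[n]; d=(np.asarray(uv,float)-[c["cx"],c["cy"]])/[c["fx"],c["fy"]]; s=d.copy()
    for _ in range(20): s=d/(1+c["k1"]*(s@s))
    v=c["R"].T@np.array([s[0],s[1],1]); o=-c["R"].T@c["t"]; return o,v
def atz(n,uv,z):
    o,v=ray(n,uv); return o+v*(z-o[2])/v[2]
def tri(us,ut):
    f=lambda X:np.r_[proj("side",X)[0]-us,proj("top",X)[0]-ut]
    r=least_squares(f,[500,0,50]); return r.x,r.fun
def mill2w(p,x0,y0,th):
    p=np.atleast_2d(p); c,s=np.cos(th),np.sin(th)
    return np.c_[x0+c*p[:,0]-s*p[:,1],y0+s*p[:,0]+c*p[:,1],p[:,2]]
def crop(src,dst,c0,r0,w,h,k):
    im=cv2.imread(src)[r0:r0+h,c0:c0+w]; cv2.imwrite(dst,cv2.resize(im,None,fx=k,fy=k,interpolation=cv2.INTER_CUBIC))
E
python3 -c "
from h import *
crop('pics/top0.png','pics/ta.png',210,165,200,145,4)
crop('pics/top0.png','pics/tb.png',415,200,80,100,6)
crop('pics/side0.png','pics/sa.png',200,170,220,180,3.6)
crop('pics/side0.png','pics/sb.png',365,300,130,110,5)
"
```

```text
(no output)
```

View pics/ta.png

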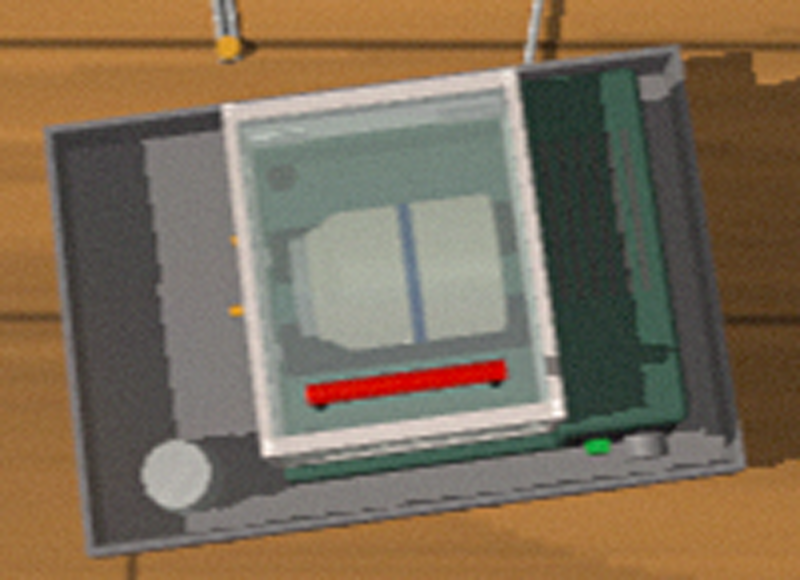

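View pics/tb.png

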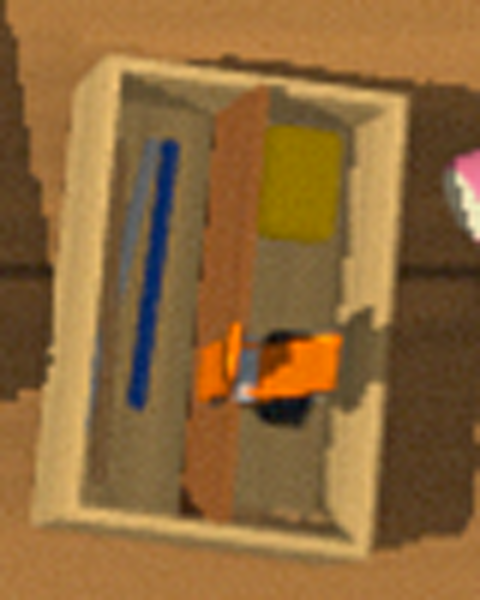

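View pics/sa.png

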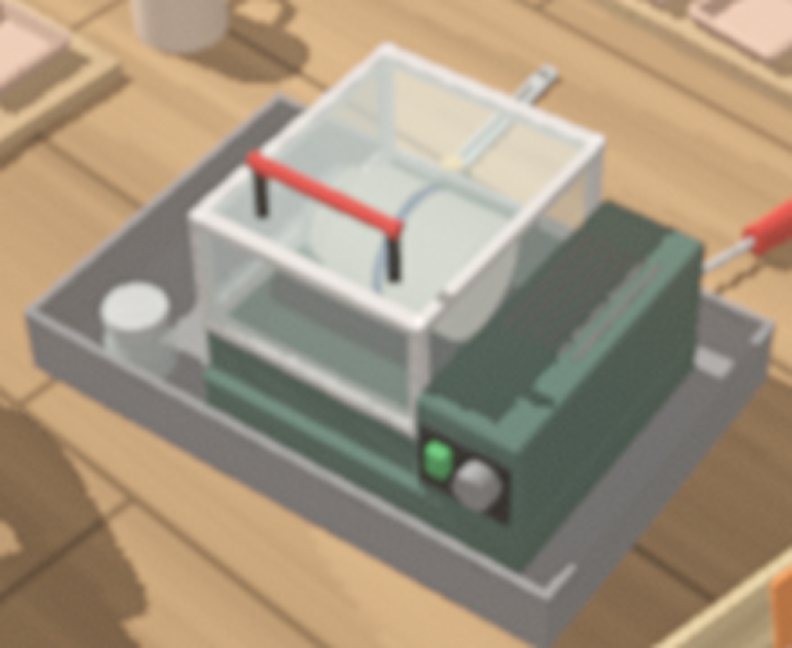

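View pics/sb.png

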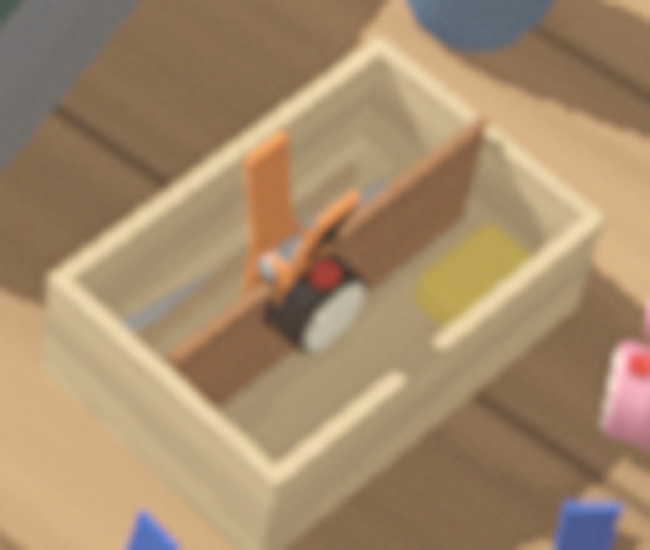

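```bash
cat > fit.py <<'E'
from h import *
def px(l,k,o): return (np.array(l,float)+.5)/k-.5+np.array(o)
T=px([(48,128),(678,48),(742,468),(92,553)],4,(210,165))
S=px([(282,97),(772,325),(548,598),(28,315)],3.6,(200,170))
P=np.array([(140,210,55),(140,-210,55),(-140,-210,55),(-140,210,55)],float)
f=lambda p:np.r_[(proj("top",mill2w(P,*p))-T).ravel(),(proj("side",mill2w(P,*p))-S).ravel()]
r=least_squares(f,[600,0,0]); print(r.x,r.fun.round(1))
for n,Q in(("top",T),("side",S)):
    r2=least_squares(lambda p:(proj(n,mill2w(P,*p))-Q).ravel(),[600,0,0]);print(n,r2.x)
m=r.x
# handle
print("handle pred",mill2w([-76,-5,224],*m), proj("top",mill2w([[-76,50,224],[-76,-60,224]],*m)),proj("side",mill2w([[-76,50,224],[-76,-60,224]],*m)))
ht=px([(308,395),(505,372)],4,(210,165));hs=px([(253,158),(397,229)],3.6,(200,170)); print(ht,hs)
for a,b in zip(hs,ht): print(tri(a,b))
# tote outer top corners z=65: rear-left,rear-right,front-right,front-left
T=px([(110,55),(410,97),(368,557),(35,525)],6,(415,200))
T2=px([(378,42),(600,215),(277,480),(52,280)],5,(365,300))
P=np.array([(100,65,65),(100,-65,65),(-100,-65,65),(-100,65,65)],float)
f=lambda p:np.r_[(proj("top",mill2w(P,*p))-T).ravel(),(proj("side",mill2w(P,*p))-T2).ravel()]
r=least_squares(f,[600,-400,0]); print("tote",r.x,r.fun.round(1))
for n,Q in(("top",T),("side",T2)):
    r2=least_squares(lambda p:(proj(n,mill2w(P,*p))-Q).ravel(),[600,-400,0]);print(n,r2.x)
t=r.x
for n,k,o in(("top",6,(415,200)),("side",5,(365,300))):
    print(n,((proj(n,mill2w([[100,0,75],[-100,0,75],[0,0,75]],*t))-o+.5)*k-.5).round())
# lamp handle tips: right handle(-y), left: 
a=px([(267,140),(350,198)],5,(365,300)); b=px([(210,372),(330,362)],6,(415,200))
print("lamp L",tri(a[0],b[0]))
print("lamp R",tri(a[1],b[1]))
for n in C: print(n,-C[n]["R"].T@C[n]["t"])
E
python3 fit.py
```

```text
[ 5.42513206e+02 -3.84964880e+01  1.34462226e-01] [-0.3 -0.7  1.4 -0.9  2.1  0.1 -0.7  0.6 -1.2 -1.4  1.  -0.6 -0.4  0.7
 -1.7 -1.1]
top [ 5.41992682e+02 -3.68943853e+01  1.34380427e-01]
side [ 5.42578217e+02 -4.02456313e+01  1.34383289e-01]
handle pred [[467.86950186 -53.63971907 224.        ]] [[287.39850594 263.27479355]
 [337.37158655 256.77162129]] [[269.48543781 214.0810355 ]
 [310.66458607 233.92806939]]
[[286.625 263.375]
 [335.875 257.625]] [[269.91666667 213.52777778]
 [309.91666667 233.25      ]]
(array([461.12688059,   1.78854096, 224.4502504 ]), array([-0.52843239,  0.06565515,  0.33964424, -0.41139305]))
(array([ 474.15957996, -105.58797626,  224.82293239]), array([-0.50161818,  0.08591048,  0.34039487, -0.40839186]))
tote [ 5.11690029e+02 -4.11483884e+02 -1.36559580e-01] [ 0.1 -0.2 -0.2 -0.2  0.1  0.4  4.5 -1.4 -0.5 -1.4  0.1  0.2 -1.5  0.4
 -1.6 -1.2]
top [ 5.10732432e+02 -4.08460569e+02 -1.50262123e-01]
side [ 5.12048378e+02 -4.13443874e+02 -1.26261512e-01]
top [[267.  70.]
 [222. 537.]
 [245. 300.]]
side [[490. 109.]
 [156. 362.]
 [330. 231.]]
lamp L (array([ 481.8249313 , -384.43004945,  138.17192893]), array([-3.21418998,  0.83954574,  2.58345423, -3.01131158]))
lamp R (array([ 481.92775111, -428.56109406,  140.68606614]), array([-1.53499807,  0.42218344,  1.26010603, -1.45981769]))
side [-191.19006328 -754.67325807 1095.70041536]
top [ 356.81106271  -72.40886653 1245.45224353]
```

```bash
cat > l.py <<'E'
from h import *
t=(512,-413,-0.125)
for s in (-40,-30,-20):
    L=mill2w([[s,0,89]],*t)[0]; print(s,L)
    # outline: handles tips (y=+-~24,x+-11,z51), lens
    for name,p in dict(Ltip=[[-11,24,51],[11,24,51]],Rtip=[[-11,-24,51],[11,-24,51]],lens=[[0,-29,-14]],piv=[[0,0,0]]).items():
        w=mill2w(np.array(p)+[s,0,89],*t)
        print(name,((proj("top",w)-(415,200)+.5)*6-.5).round().tolist(),((proj("side",w)-(365,300)+.5)*5-.5).round().tolist())
E
python3 l.py
```

```text
-40 [ 472.31209331 -408.01301066   89.        ]
Ltip [[225.0, 397.0], [229.0, 342.0]] [[222.0, 165.0], [260.0, 136.0]]
Rtip [[344.0, 413.0], [349.0, 358.0]] [[311.0, 240.0], [349.0, 210.0]]
lens [[309.0, 402.0]] [[318.0, 329.0]]
piv [[250.0, 390.0]] [[270.0, 264.0]]
-30 [ 482.23406998 -409.259758     89.        ]
Ltip [[227.0, 372.0], [231.0, 318.0]] [[239.0, 152.0], [278.0, 123.0]]
Rtip [[346.0, 388.0], [351.0, 333.0]] [[328.0, 226.0], [367.0, 197.0]]
lens [[311.0, 379.0]] [[335.0, 316.0]]
piv [[252.0, 366.0]] [[287.0, 251.0]]
-20 [ 492.15604666 -410.50650533   89.        ]
Ltip [[229.0, 347.0], [233.0, 293.0]] [[257.0, 139.0], [295.0, 111.0]]
Rtip [[348.0, 363.0], [353.0, 308.0]] [[346.0, 213.0], [384.0, 183.0]]
lens [[313.0, 355.0]] [[352.0, 302.0]]
piv [[254.0, 343.0]] [[304.0, 238.0]]
```

```bash
cat > plan.py <<'E'
from h import *
def Rdown(yaw): # tool x down, tool y at world angle yaw
    x=np.array([0,0,-1.]); y=np.array([np.cos(yaw),np.sin(yaw),0]); return np.c_[x,y,np.cross(x,y)]
def state():
    o=observe(); return o,np.array(o["eef_pos"]),Rot.from_quat(o["eef_rot"]).as_matrix()
def plan(p0,R0,p1,R1,n,g,rd=4):
    rows=[]; p=np.array(p0,float);R=np.array(R0)
    for i in range(n):
        k=n-i
        dp=R.T@(np.array(p1)-p)/k; rv=Rot.from_matrix(R.T@R1).as_rotvec()/k
        rows.append([round(v,rd) for v in list(dp/800)+list(rv/np.pi)]+[g])
        p=p+R@(np.array(rows[-1][:3])*800); R=R@Rot.from_rotvec(np.array(rows[-1][3:6])*np.pi).as_matrix()
    print("steps mm",np.linalg.norm(dp).round(1),"deg",np.degrees(np.linalg.norm(rv)).round(2))
    print(",".join(f"{v:g}" for r in rows for v in r)); return p,R
def yawof(R): return np.arctan2(R[1,1],R[0,1])
E
python3 - <<'E'
from plan import *
o,p,R=state(); print(R.round(3),yawof(R))
p,R=plan(p,R,[480,150,330],Rdown(yawof(R)-0.9),16,-1)
p,R=plan(p,R,[440,-250,330],Rdown(-1.571-.125),12,-1)
p,R=plan(p,R,[482,-409.3,220],Rdown(-1.571-.125),8,-1)
E
```

```text
[[-0.001  0.247  0.969]
 [-0.002  0.969 -0.247]
 [-1.    -0.002 -0.   ]] 1.3209685094450756
steps mm 36.8 deg 3.24
-0.0098,-0.0301,0.0334,0.0179,0,0,-1,-0.0098,-0.0282,0.0351,0.0179,0,0,-1,-0.0098,-0.0262,0.0366,0.0179,0,0,-1,-0.0098,-0.0241,0.038,0.0179,0,0,-1,-0.0098,-0.0219,0.0393,0.0179,0,0,-1,-0.0097,-0.0197,0.0405,0.0179,0,0,-1,-0.0098,-0.0174,0.0415,0.0179,0,0,-1,-0.0097,-0.015,0.0425,0.0179,0,0.0001,-1,-0.0098,-0.0126,0.0432,0.0179,0,0,-1,-0.0098,-0.0101,0.0439,0.0179,0,0.0001,-1,-0.0097,-0.0076,0.0444,0.0179,0,0,-1,-0.0098,-0.0051,0.0447,0.0179,0.0001,0.0001,-1,-0.0098,-0.0026,0.0449,0.0179,0,0,-1,-0.0097,-0.0001,0.045,0.0179,0.0001,0.0001,-1,-0.0098,0.0024,0.045,0.0179,0,0,-1,-0.0098,0.005,0.0447,0.018,0.0001,0.0001,-1
steps mm 33.5 deg 10.1
-0,-0.0208,0.0363,0.0562,-0,0,-1,-0,-0.0141,0.0394,0.0561,-0,0,-1,-0,-0.007,0.0413,0.0562,-0,0,-1,-0,0.0004,0.0419,0.0561,-0,0,-1,-0,0.0077,0.0412,0.0562,-0,0,-1,-0,0.0148,0.0392,0.0561,-0,0,-1,-0,0.0214,0.036,0.0562,-0,0,-1,-0,0.0274,0.0316,0.0561,-0,0,-1,-0,0.0326,0.0263,0.0562,-0,0,-1,-0,0.0367,0.0202,0.0561,-0,0,-1,-0,0.0396,0.0135,0.0562,-0,0,-1,-0.0001,0.0414,0.0063,0.0561,-0,0.0001,-1
steps mm 24.7 deg 0.01
0.0172,0.0239,-0.0096,0,-0,-0,-1,0.0172,0.0239,-0.0096,0,-0,-0,-1,0.0172,0.0239,-0.0096,0,-0,-0,-1,0.0172,0.0239,-0.0096,0,-0,-0,-1,0.0172,0.0239,-0.0096,0,-0,-0,-1,0.0172,0.0238,-0.0096,0,-0,-0,-1,0.0172,0.0239,-0.0097,0,-0,-0,-1,0.0172,0.0238,-0.0096,0,-0,-0,-1
```

Run:
```python
from plan import *
o,p,R=state(); 
p,R=plan(p,R,[470,170,340],Rdown(1.446),13,-1,3)
p,R=plan(p,R,[482,-409,300],Rdown(1.446),14,-1,3)
print(p,yawof(R))
```

```text
steps mm 44.1 deg 0.69
-0.013,-0.035,0.04,-0.003,-0,0,-1,-0.013,-0.036,0.039,-0.003,-0,0,-1,-0.013,-0.036,0.039,-0.003,-0,0,-1,-0.013,-0.037,0.039,-0.003,-0,0,-1,-0.013,-0.037,0.038,-0.003,-0,0,-1,-0.013,-0.037,0.038,-0.003,-0,0,-1,-0.013,-0.038,0.038,-0.003,-0,0,-1,-0.013,-0.038,0.037,-0.003,-0,0,-1,-0.013,-0.038,0.037,-0.003,-0,0,-1,-0.013,-0.039,0.037,-0.003,-0,0,-1,-0.013,-0.039,0.036,-0.003,-0,0,-1,-0.013,-0.039,0.036,-0.003,-0,0,-1,-0.013,-0.04,0.036,-0.004,-0,0.001,-1
steps mm 41.7 deg 0.1
0.004,-0.051,0.007,0,-0,-0,-1,0.003,-0.051,0.007,0,-0,-0,-1,0.004,-0.051,0.008,0,-0,-0,-1,0.003,-0.051,0.007,0,-0,-0,-1,0.004,-0.051,0.008,0,-0,-0,-1,0.003,-0.051,0.007,0,-0,-0,-1,0.004,-0.051,0.008,0,-0,-0,-1,0.003,-0.051,0.007,0,-0,-0,-1,0.004,-0.051,0.008,0,-0,-0,-1,0.003,-0.052,0.007,0,-0,-0,-1,0.004,-0.051,0.008,0,-0,-0,-1,0.003,-0.052,0.007,0,-0,-0,-1,0.004,-0.051,0.008,0,-0,-0,-1,0.003,-0.052,0.007,0,-0,-0,-1
[ 481.84346404 -409.35769194  300.10136546] 1.4466309259906953
```

Emit:
{"name": "jog_arm", "arguments": {"targets": [-0.013,-0.035,0.04,-0.003,0,0,-1,-0.013,-0.036,0.039,-0.003,0,0,-1,-0.013,-0.036,0.039,-0.003,0,0,-1,-0.013,-0.037,0.039,-0.003,0,0,-1,-0.013,-0.037,0.038,-0.003,0,0,-1,-0.013,-0.037,0.038,-0.003,0,0,-1,-0.013,-0.038,0.038,-0.003,0,0,-1,-0.013,-0.038,0.037,-0.003,0,0,-1,-0.013,-0.038,0.037,-0.003,0,0,-1,-0.013,-0.039,0.037,-0.003,0,0,-1,-0.013,-0.039,0.036,-0.003,0,0,-1,-0.013,-0.039,0.036,-0.003,0,0,-1,-0.013,-0.04,0.036,-0.004,0,0,-1,0,0,0,0,0,0,-1]}}

```text
t: 1.5
eef_pos: [479.9, 151.8, 338.7]
eef_rot: [0.036, 0.708, -0.045, 0.704]
ft_force: [-0.2, 0.5, 0.4]
grip_width: 1.002
```

Run:
```python
from plan import *
o,p,R=state(); print(p,yawof(R),o["joint_velocities"].round(3))
p,R=plan(p,R,[482,-409,280],Rdown(1.446),14,-1,3)
```

```text
[479.91750432 151.80043371 338.72978671] 1.456193035982091 [ 0.038 -0.017  0.043  0.038  0.015  0.016]
steps mm 40.0 deg 0.2
0.006,-0.05,0.006,0,-0,0,-1,0.006,-0.05,0.006,0,-0,0,-1,0.006,-0.05,0.006,0,-0,0,-1,0.006,-0.05,0.006,0,-0,0,-1,0.006,-0.05,0.006,0,-0,0,-1,0.006,-0.049,0.006,0,-0,0,-1,0.006,-0.05,0.006,0,-0,0,-1,0.006,-0.049,0.006,0,-0,0.001,-1,0.005,-0.05,0.006,0.001,-0,0,-1,0.005,-0.049,0.006,0,-0,0.001,-1,0.005,-0.05,0.006,0.001,-0,0,-1,0.006,-0.049,0.006,0,-0.001,0.001,-1,0.005,-0.05,0.006,0.001,-0,0,-1,0.005,-0.049,0.007,0,-0.001,0.001,-1
```

Emit:
{"name": "jog_arm", "arguments": {"targets": [0.006,-0.05,0.006,0,0,0,-1,0.006,-0.05,0.006,0,0,0,-1,0.006,-0.05,0.006,0,0,0,-1,0.006,-0.05,0.006,0,0,0,-1,0.006,-0.05,0.006,0,0,0,-1,0.006,-0.05,0.006,0,0,0,-1,0.006,-0.05,0.006,0,0,0,-1,0.006,-0.05,0.006,0,0,0,-1,0.005,-0.05,0.006,0.001,0,0,-1,0.005,-0.05,0.006,0,0,0,-1,0.005,-0.05,0.006,0.001,0,0,-1,0.006,-0.05,0.006,0,0,0,-1,0.005,-0.05,0.006,0,0,0,-1,0.005,-0.05,0.007,0,0,0,-1,0,0,0,0,0,0,-1,0,0,0,0,0,0,-1]}}

```text
t: 3.1
eef_pos: [481.5, -420.5, 265.5]
eef_rot: [0.041, 0.712, -0.038, 0.7]
ft_force: [-0.2, 0.5, 0.5]
grip_width: 1.002
```

Run:
```python
from plan import *
o,p,R=state(); print(p,R.round(3),yawof(R),o["q"].round(2))
p,R=plan(p,R,[482,-409.3,160],Rdown(1.446),6,-1,4)
for n in("side","top"): cv2.imwrite(f"pics/{n}1.png",vision.camera(n)[:,:,::-1])
```

```text
[ 481.46880587 -420.45877244  265.48515482] [[-0.017  0.111  0.994]
 [ 0.005  0.994 -0.111]
 [-1.     0.003 -0.017]] 1.4591981679341024 [-0.89  0.19  1.51 -0.01  1.45 -2.35]
steps mm 17.7 deg 0.21
0.022,0.0023,0.0002,0.0007,-0.0009,-0.0001,-1,0.022,0.0023,0.0002,0.0007,-0.0009,-0.0001,-1,0.022,0.0023,0.0001,0.0007,-0.0009,-0.0002,-1,0.022,0.0023,0,0.0007,-0.0009,-0.0001,-1,0.0219,0.0023,-0,0.0007,-0.0009,-0.0002,-1,0.022,0.0022,-0.0002,0.0007,-0.0009,-0.0001,-1
```

Emit:
{"name": "jog_arm", "arguments": {"targets": [0.022,0.0023,0,0.0007,-0.001,0,-1,0.022,0.0023,0,0.0007,-0.001,0,-1,0.022,0.0023,0,0.0007,-0.001,0,-1,0.022,0.0023,0,0.0007,-0.001,0,-1,0.022,0.0023,0,0.0007,-0.001,0,-1,0.0,0,0,0,0,0,-1]}}

```text
t: 3.8
eef_pos: [485.5, -401.2, 179.3]
eef_rot: [0.039, 0.704, -0.04, 0.708]
ft_force: [0.1, 1.0, -1.3]
grip_width: 0.995
```

Run:
```python
from plan import *
o,p,R=state(); print(p,R.round(3),yawof(R),o["q"].round(2))
plan(p,R,[482,-409.3,110],Rdown(1.446),4,-1,4)
for n in("side","top"): cv2.imwrite(f"pics/{n}2.png",vision.camera(n)[:,:,::-1])
crop('pics/side2.png','pics/sb2.png',355,230,150,160,4)
crop('pics/top2.png','pics/tb2.png',400,190,110,120,5)
```

```text
[ 485.45267998 -401.15090285  179.286661  ] [[ 0.004  0.111  0.994]
 [-0.002  0.994 -0.111]
 [-1.    -0.001  0.004]] 1.4591851602779424 [-0.87  0.22  1.64  0.    1.28 -2.33]
steps mm 17.4 deg 0.21
0.0217,-0.0026,-0.0009,0.001,0.0003,0.0001,-1,0.0216,-0.0026,-0.0008,0.0011,0.0004,0.0001,-1,0.0217,-0.0027,-0.0008,0.001,0.0003,0.0001,-1,0.0216,-0.0027,-0.0008,0.0011,0.0004,0,-1
```

View pics/sb2.png

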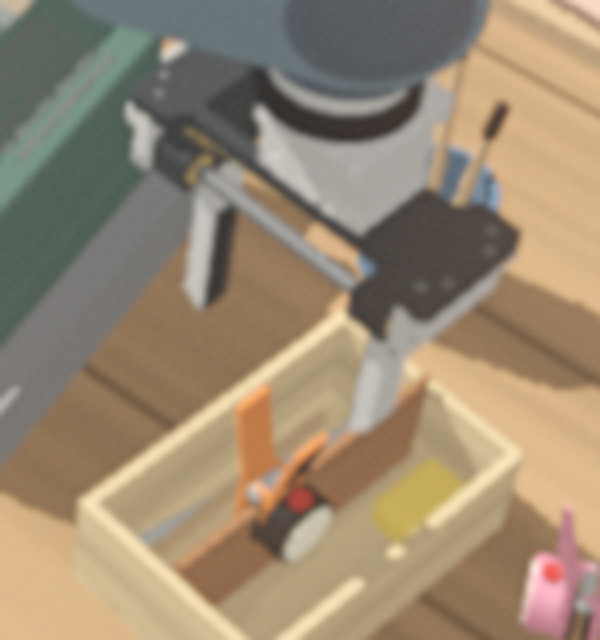

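View pics/tb2.png

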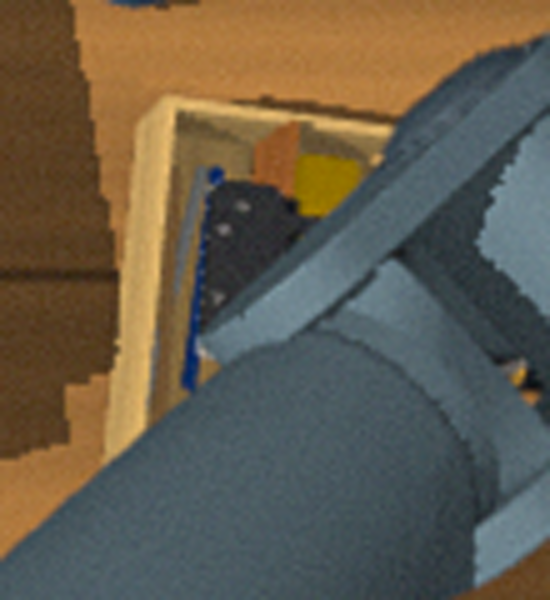

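Run:
```python
from plan import *
o,p,R=state()
for s in(47,59,-47,-59): print(s,((proj("side",p+R[:,1]*s)-(355,230)+.5)*4-.5).round())
```

```text
47 [[217. 297.]]
59 [[199. 283.]]
-47 [[361. 411.]]
-59 [[381. 426.]]
```

Emit:
{"name": "jog_arm", "arguments": {"targets": [0.022,-0.0026,-0.001,0.001,0.0003,0,-1,0.022,-0.0026,-0.001,0.001,0.0003,0,-1,0.022,-0.0026,-0.001,0.001,0.0003,0,-1,0.015,-0.0026,-0.001,0.001,0.0003,0,-1,0,0,0,0,0,0,-1,0,0,0,0,0,0,-1]}}

```text
t: 4.5
eef_pos: [485.3, -413.8, 119.1]
eef_rot: [0.039, 0.702, -0.048, 0.709]
ft_force: [-0.1, 0.1, 0.5]
grip_width: 1.002
```

Run:
```python
from plan import *
o,p,R=state(); print(p,R.round(3),yawof(R),o["ft_force"])
plan(p,R,[482,-409.3,108],Rdown(1.446),1,-1,4)
```

```text
[ 485.31132979 -413.78669445  119.05740216] [[ 0.01   0.124  0.992]
 [-0.013  0.992 -0.124]
 [-1.    -0.012  0.011]] 1.446699952508493 [-0.08563291  0.0712317   0.49673893]
steps mm 12.4 deg 0.92
0.0137,0.0052,-0.005,0.0002,0.0035,0.0037,-1
```

Emit:
{"name": "jog_arm", "arguments": {"targets": [0.007,0.0026,-0.0025,0,0.002,0.002,-1,0.007,0.0026,-0.0025,0,0.0015,0.0017,-1,0,0,0,0,0,0,-1,0,0,0,0,0,0,-1]}}

```text
t: 4.9
eef_pos: [482.6, -409.8, 109.1]
eef_rot: [0.043, 0.705, -0.044, 0.706]
ft_force: [-0.0, 0.5, 0.2]
grip_width: 1.001
```

Run:
```python
from plan import *
o,p,R=state(); print(p,R.round(3),yawof(R),o["ft_force"])
plan(p,R,[482,-409.3,108],Rdown(1.446),1,-1,4)
for n in("side",): cv2.imwrite(f"pics/{n}3.png",vision.camera(n)[:,:,::-1])
crop('pics/side3.png','pics/sb3.png',355,250,150,150,4)
```

```text
[ 482.60252854 -409.82705969  109.12361365] [[ 0.002  0.124  0.992]
 [-0.002  0.992 -0.124]
 [-1.    -0.002  0.002]] 1.4469258718369942 [-0.02879307  0.47656159  0.16023423]
steps mm 1.4 deg 0.15
0.0014,0.0006,-0.0008,0.0003,0.0006,0.0005,-1
```

View pics/sb3.png

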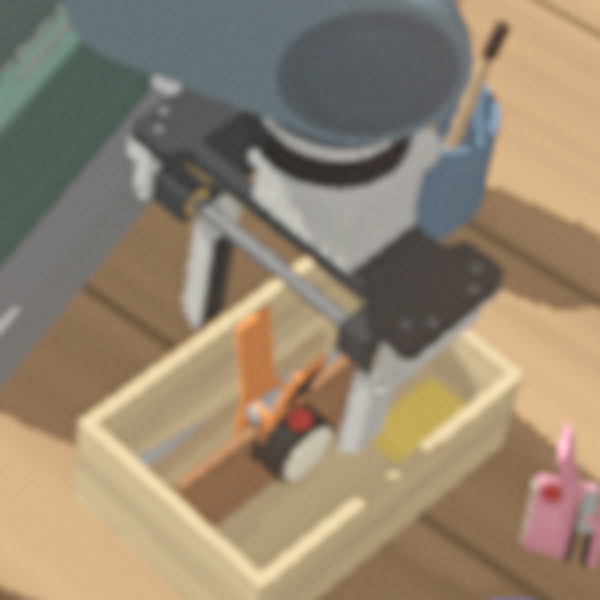

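Emit:
{"name": "jog_arm", "arguments": {"targets": [0.0014,0.0006,-0.0008,0,0,0,0.2,0,0,0,0,0,0,0.4,0,0,0,0,0,0,1,0,0,0,0,0,0,1,0,0,0,0,0,0,1,0,0,0,0,0,0,1]}}

```text
t: 5.55
eef_pos: [482.3, -409.5, 108.7]
eef_rot: [0.043, 0.705, -0.045, 0.707]
ft_force: [-0.1, -0.2, -0.3]
grip_width: 0.528
```

Run:
```python
from plan import *
o,p,R=state(); print(p,o["ft_force"],o["grip_width"]*94)
for n in("side",): cv2.imwrite(f"pics/{n}4.png",vision.camera(n)[:,:,::-1])
crop('pics/side4.png','pics/sb4.png',355,250,150,150,4)
```

```text
[ 482.31579114 -409.53437678  108.72537176] [-0.07459139 -0.15907971 -0.34472325] 49.65041630837627
```

View pics/sb4.png

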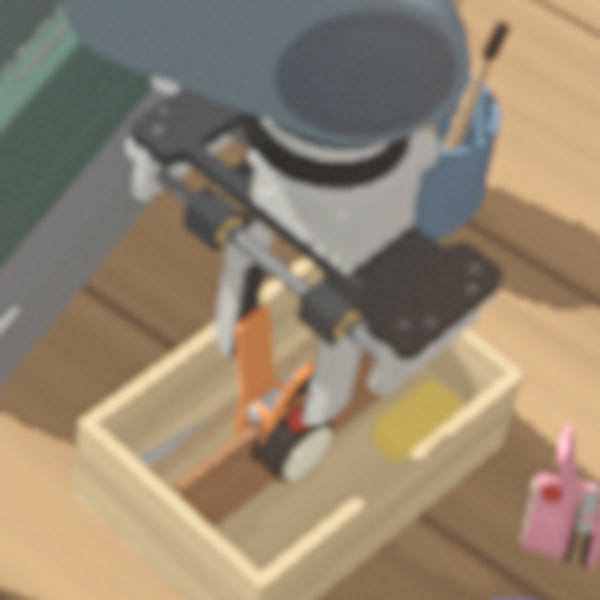

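Run:
```python
from plan import *
o,p,R=state()
for s in(25,-25):
  for w in(-8,8):
    for h in(0,31): print(s,w,h,((proj("side",p+R[:,1]*s+R[:,2]*w-R[:,0]*h)-(355,250)+.5)*4-.5).round())
```

```text
25 -8 0 [[228. 356.]]
25 -8 31 [[234. 318.]]
25 8 0 [[250. 339.]]
25 8 31 [[257. 301.]]
-25 -8 0 [[301. 417.]]
-25 -8 31 [[309. 379.]]
-25 8 0 [[322. 400.]]
-25 8 31 [[331. 362.]]
```

Emit:
{"name": "jog_arm", "arguments": {"targets": [0,0,0,0,0,0,1,0,0,0,0,0,0,1,0,0,0,0,0,0,1,0,0,0,0,0,0,1,0,0,0,0,0,0,1,0,0,0,0,0,0,1]}}

```text
t: 6.2
eef_pos: [481.9, -409.0, 107.9]
eef_rot: [0.043, 0.705, -0.044, 0.706]
ft_force: [0.8, 1.2, -0.7]
grip_width: 0.213
```

Run:
```python
from plan import *
o,p,R=state(); print(p,o["ft_force"],o["grip_width"]*94)
for n in("side",): cv2.imwrite(f"pics/{n}5.png",vision.camera(n)[:,:,::-1])
crop('pics/side5.png','pics/sb5.png',355,250,150,150,4)
```

```text
[ 481.93586261 -409.04001919  107.86769452] [ 0.78179438  1.16782732 -0.71682265] 20.04890237783189
```

View pics/sb5.png

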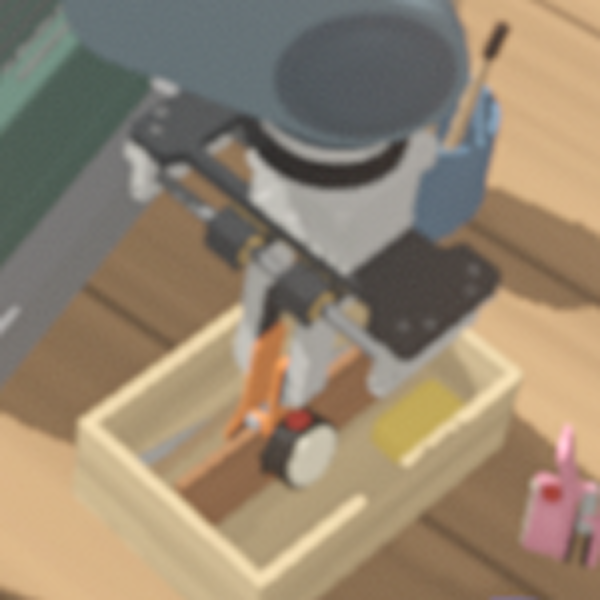

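Emit:
{"name": "jog_arm", "arguments": {"targets": [-0.01,0,0,0,0,0,1,-0.02,0,0,0,0,0,1,-0.03,0,0,0,0,0,1,-0.04,0,0,0,0,0,1,-0.04,0,0,0,0,0,1,-0.04,0,0,0,0,0,1,-0.04,0,0,0,0,0,1,-0.04,0,0,0,0,0,1,-0.02,0,0,0,0,0,1,0,0,0,0,0,0,1]}}

```text
t: 7.25
eef_pos: [481.4, -408.4, 354.3]
eef_rot: [0.04, 0.703, -0.047, 0.709]
ft_force: [0.3, -0.8, -0.2]
grip_width: 0.213
```

Run:
```python
from plan import *
o,p,R=state(); print(p,R.round(3),o["ft_force"],o["grip_width"]*94)
for n in("side",): cv2.imwrite(f"pics/{n}6.png",vision.camera(n)[:,:,::-1])
crop('pics/side6.png','pics/sb6.png',320,80,200,200,3)
W=mill2w([[40,207.5,55]],542.4,-38.5,.1345)[0]; print(W)
y=1.5708+.1345
p,R=plan(p,R,[500,-150,320],Rdown(1.55),7,1,3)
p,R=plan(p,R,[W[0],W[1],300],Rdown(y),9,1,3)
```

```text
[ 481.42940268 -408.36418415  354.27862277] [[ 0.008  0.123  0.992]
 [-0.01   0.992 -0.123]
 [-1.    -0.009  0.01 ]] [ 0.26019943 -0.78425865 -0.16243931] 20.05310951431625
[554.21406007 172.48975801  55.        ]
steps mm 37.8 deg 0.88
0.006,0.046,-0.002,-0.005,0,0,1,0.006,0.046,-0.002,-0.005,0,0,1,0.006,0.046,-0.001,-0.005,0.001,0.001,1,0.006,0.047,-0,-0.004,0,0,1,0.005,0.046,0,-0.005,0.001,0.001,1,0.006,0.046,0.001,-0.004,0,0,1,0.006,0.047,0.002,-0.005,0.001,0.001,1
steps mm 36.7 deg 0.93
0.003,0.045,0.007,-0.005,-0,-0,1,0.003,0.045,0.007,-0.006,-0,-0,1,0.003,0.045,0.008,-0.005,-0,-0,1,0.003,0.044,0.009,-0.006,-0,-0,1,0.003,0.044,0.01,-0.005,-0,-0,1,0.002,0.044,0.01,-0.006,-0,-0,1,0.003,0.044,0.011,-0.005,-0,-0,1,0.002,0.044,0.012,-0.006,-0,-0,1,0.003,0.044,0.013,-0.005,-0,-0,1
```

View pics/sb6.png

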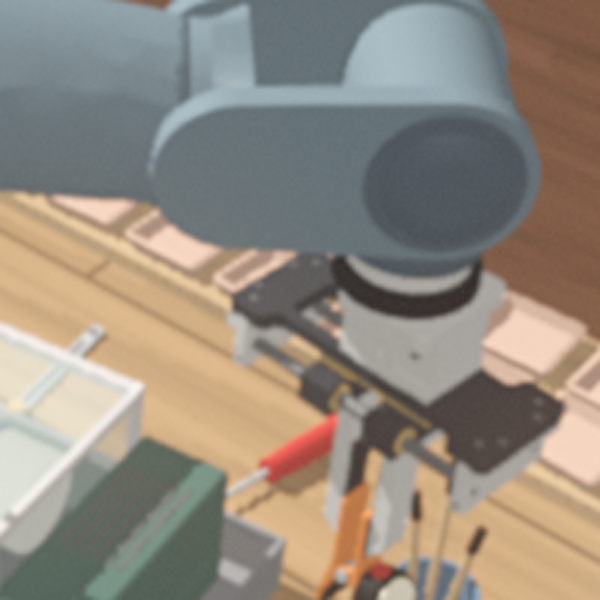

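Emit:
{"name": "jog_arm", "arguments": {"targets": [0.004,0.046,-0.002,-0.005,0,0,1,0.004,0.046,-0.002,-0.005,0,0,1,0.004,0.046,-0.001,-0.005,0,0,1,0.004,0.047,0,-0.005,0,0,1,0.004,0.046,0,-0.005,0,0,1,0.004,0.046,0.001,-0.005,0,0,1,0,0.047,0.002,-0.005,0,0,1,0.0,0.045,0.007,-0.005,0,0,1,0.0,0.045,0.007,-0.005,0,0,1,0.0,0.045,0.008,-0.005,0,0,1,0.0,0.044,0.009,-0.005,0,0,1,0.002,0.044,0.01,-0.005,0,0,1,0.002,0.044,0.01,-0.005,0,0,1,0.002,0.044,0.011,-0.005,0,0,1,0.002,0.044,0.012,-0.005,0,0,1,0.002,0.03,0.01,-0.005,0,0,1,0,0,0,0,0,0,1,0,0,0,0,0,0,1]}}

```text
t: 9.1
eef_pos: [539.5, 187.1, 297.6]
eef_rot: [-0.047, 0.716, 0.049, 0.695]
ft_force: [0.2, -0.2, -0.9]
grip_width: 0.212
```

Run:
```python
from plan import *
o,p,R=state(); print(p,R.round(3),yawof(R),o["grip_width"]*94,o["q"].round(2))
W=mill2w([[40,207.5,55]],542.4,-38.5,.1345)[0]
plan(p,R,[W[0],W[1],180],Rdown(1.7053),5,1,3)
for n in("side","top"): cv2.imwrite(f"pics/{n}7.png",vision.camera(n)[:,:,::-1])
```

```text
[539.50027924 187.12714135 297.56625993] [[-0.029 -0.135  0.99 ]
 [ 0.002  0.991  0.135]
 [-1.     0.006 -0.028]] 1.7063053629466476 19.922224896140758 [ 0.13  0.02  1.64  0.01  1.51 -1.57]
steps mm 24.0 deg 0.24
0.029,-0.004,0.004,0,-0.002,-0,1,0.029,-0.004,0.004,0,-0.002,-0,1,0.03,-0.004,0.004,0,-0.002,-0.001,1,0.029,-0.005,0.003,0,-0.002,-0,1,0.03,-0.004,0.003,0,-0.001,-0.001,1
```

View pics/side7.png

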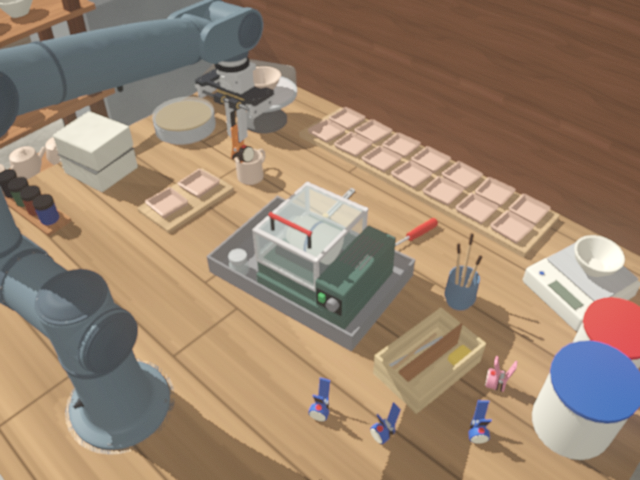

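View pics/top7.png

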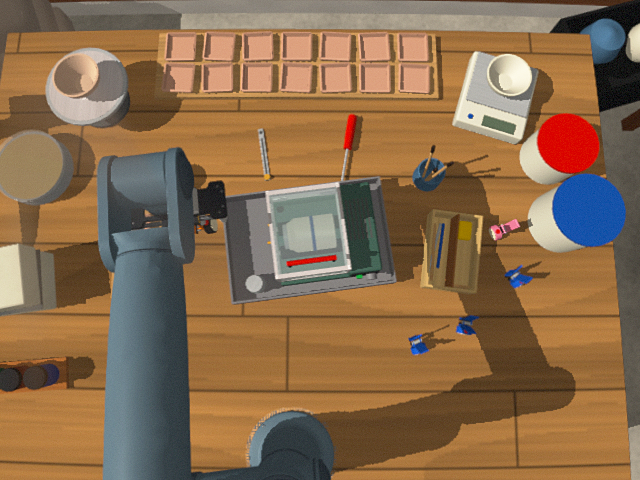

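Emit:
{"name": "jog_arm", "arguments": {"targets": [0.029,-0.003,0.004,0,-0.002,0,1,0.029,-0.003,0.004,0,-0.002,0,1,0.03,-0.003,0.004,0,-0.002,0,1,0.029,-0.004,0.004,0,-0.002,0,1,0.03,-0.004,0.003,0,-0.001,0,1,0.01,0,0,0,0,0,1,0,0,0,0,0,0,1,0,0,0,0,0,0,1]}}

```text
t: 10.0
eef_pos: [557.1, 165.9, 171.5]
eef_rot: [-0.041, 0.703, 0.044, 0.708]
ft_force: [0.4, 0.7, -0.8]
grip_width: 0.213
```

Run:
```python
from plan import *
o,p,R=state(); print(p,R.round(3),yawof(R),o["grip_width"]*94,o["q"].round(2))
W=mill2w([[40,207.5,55]],542.4,-38.5,.1345)[0]
plan(p,R,[W[0],W[1],140],Rdown(1.7053),2,1,4)
for n in("side","top"): cv2.imwrite(f"pics/{n}8.png",vision.camera(n)[:,:,::-1])
crop('pics/side8.png','pics/sb8.png',190,80,160,150,4)
crop('pics/top8.png','pics/tb8.png',150,150,160,120,4)
```

```text
[557.0611322  165.94108271 171.47950298] [[ 0.007 -0.12   0.993]
 [ 0.005  0.993  0.12 ]
 [-1.     0.004  0.007]] 1.6912059603157634 20.035189190756984 [ 0.09  0.11  1.77  0.    1.25 -1.6 ]
steps mm 16.1 deg 0.48
0.0197,0.0042,-0.0014,-0.0022,0.0012,-0.0007,1,0.0197,0.0042,-0.0013,-0.0023,0.0012,-0.0006,1
```

View pics/sb8.png

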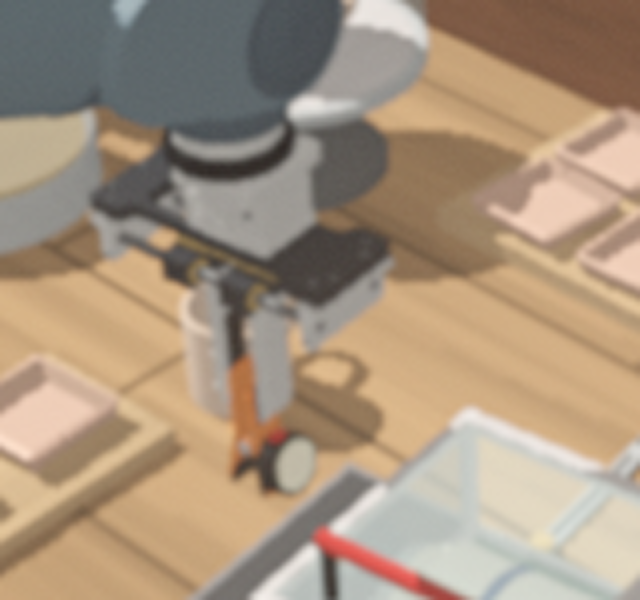

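View pics/tb8.png

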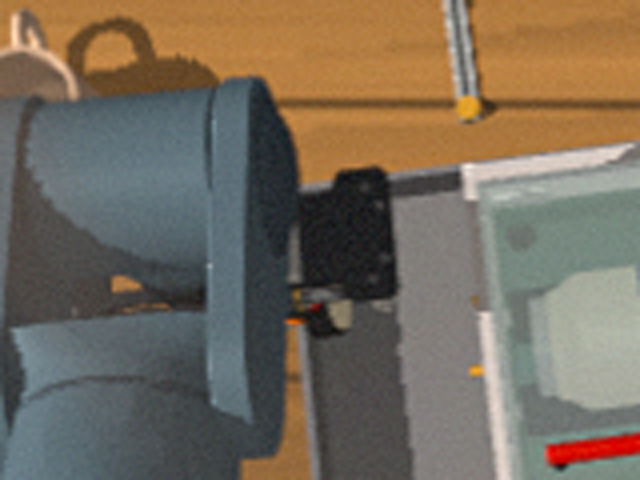

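Run:
```python
from plan import *
m=(542.4,-38.5,.1345)
W=mill2w([[x,207.5+d,55] for x in(20,40,60) for d in (-30,30)],*m)
for n in("top","side"):
    im=cv2.GaussianBlur(cv2.imread(f"pics/{n}0.png"),(0,0),0.6).astype(np.float32)
    ds=np.arange(-14,14.1,1); acc=0
    for x in range(10,100,3) if n=="top" else range(10,90,3):
        q=proj(n,mill2w([[x,207.5+d,55] for d in ds],*m)).astype(np.float32)
        acc=acc+cv2.remap(im,q[:,0].reshape(1,-1),q[:,1].reshape(1,-1),cv2.INTER_LINEAR)[0]
    acc/=30
    print(n)
    for d,a in zip(ds,acc): print(d,a.round().astype(int).tolist())
```

```text
top
-14.0 [70, 72, 75]
-13.0 [70, 72, 75]
-12.0 [69, 71, 74]
-11.0 [69, 70, 73]
-10.0 [67, 69, 72]
-9.0 [65, 67, 70]
-8.0 [62, 64, 68]
-7.0 [60, 62, 66]
-6.0 [58, 60, 64]
-5.0 [57, 60, 63]
-4.0 [58, 61, 64]
-3.0 [61, 64, 67]
-2.0 [68, 70, 74]
-1.0 [78, 80, 83]
0.0 [90, 91, 95]
1.0 [99, 102, 106]
2.0 [106, 110, 116]
3.0 [107, 115, 125]
4.0 [103, 117, 134]
5.0 [95, 116, 141]
6.0 [85, 115, 147]
7.0 [76, 113, 151]
8.0 [67, 112, 155]
9.0 [62, 111, 156]
10.0 [60, 110, 157]
11.0 [58, 110, 157]
12.0 [58, 110, 157]
13.0 [58, 110, 157]
14.0 [58, 110, 157]
side
-14.0 [99, 103, 107]
-13.0 [99, 103, 107]
-12.0 [100, 103, 107]
-11.0 [100, 104, 108]
-10.0 [101, 104, 109]
-9.0 [102, 106, 110]
-8.0 [105, 108, 112]
-7.0 [108, 111, 116]
-6.0 [112, 116, 120]
-5.0 [116, 120, 125]
-4.0 [121, 126, 132]
-3.0 [126, 132, 138]
-2.0 [130, 137, 146]
-1.0 [133, 142, 152]
0.0 [135, 147, 159]
1.0 [136, 150, 165]
2.0 [135, 153, 171]
3.0 [134, 154, 175]
4.0 [131, 156, 179]
5.0 [128, 156, 182]
6.0 [126, 157, 184]
7.0 [123, 157, 185]
8.0 [121, 157, 187]
9.0 [120, 156, 187]
10.0 [119, 156, 188]
11.0 [118, 156, 188]
12.0 [118, 156, 188]
13.0 [118, 156, 188]
14.0 [118, 156, 188]
```

Run:
```python
from plan import *
o,p,R=state()
k=8
im=cv2.imread("pics/side8.png")[140:210,225:300]
big=cv2.resize(im,None,fx=k,fy=k,interpolation=cv2.INTER_CUBIC)
def pt(q,col):
    for u in ((proj("side",q)-(225,140)+.5)*k-.5): cv2.circle(big,(int(round(u[0])),int(round(u[1]))),2,col,-1)
for s0,s1 in((-10,-22.5),(10,22.5)):
  for h in (0,30):
    pt(np.array([p+R[:,1]*s+R[:,2]*w-R[:,0]*h for s in(s0,s1) for w in(-8,8)]),(0,255,0))
# lens centre: lamp frame: z up=-toolx, y=tool y, x = -tool z?? pivot at TCP+19 below
piv=p+R[:,0]*19
pt(np.array([piv]),(255,0,0))
th=np.linspace(0,6.28,24)
zl=-14+5*0
pt(np.array([piv-R[:,1]*29+R[:,2]*20*np.cos(t)-R[:,0]*(zl+20*np.sin(t)) for t in th]),(255,0,255))
cv2.imwrite("pics/ov.png",big)
```

```text
(no output)
```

View pics/ov.png

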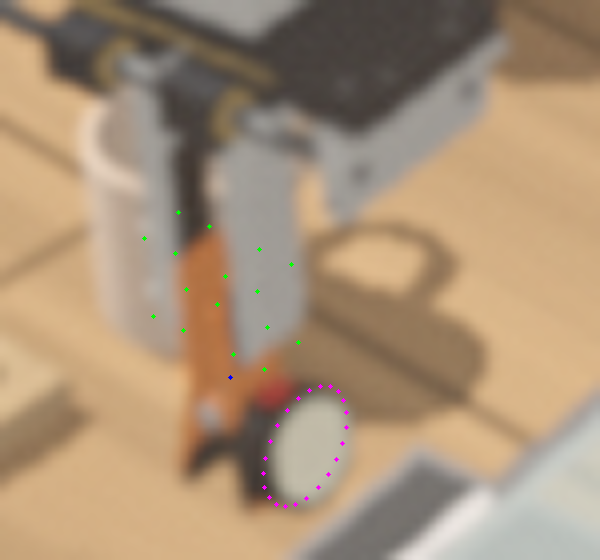

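Run:
```python
from plan import *
p=np.array([557.06,165.94,171.48]); R=state()[2]
k=8
im=cv2.imread("pics/top8.png")[185:250,210:285]
big=cv2.resize(im,None,fx=k,fy=k,interpolation=cv2.INTER_CUBIC)
def pt(q,col):
    for u in ((proj("top",q)-(210,185)+.5)*k-.5): cv2.circle(big,(int(round(u[0])),int(round(u[1]))),2,col,-1)
# gripper body 75 (z) x177 (y), begins 78+19 behind TCP
pt(np.array([p-R[:,0]*h+R[:,1]*a*88.5+R[:,2]*b*37.5 for h in(97,) for a in(-1,1) for b in(-1,1)]),(0,255,0))
piv=p+R[:,0]*24
th=np.linspace(0,6.28,24)
pt(np.array([piv-R[:,1]*29+R[:,2]*20*np.cos(t)-R[:,0]*(-9+20*np.sin(t)) for t in th]),(255,0,255))
cv2.imwrite("pics/ov2.png",big)
```

```text
(no output)
```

View pics/ov2.png

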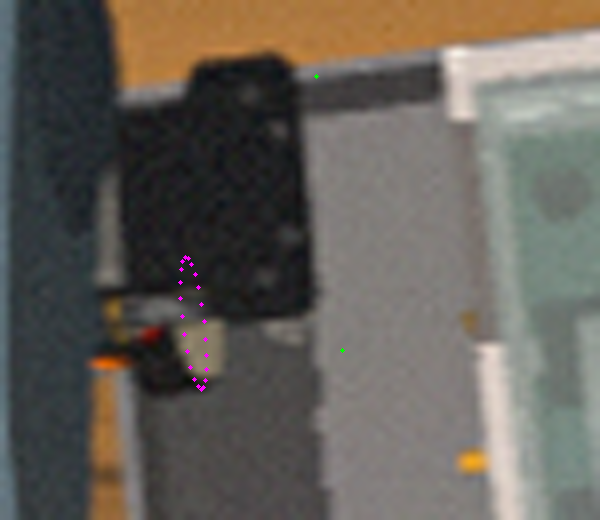

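Run:
```python
from plan import *
o,p,R=state(); print(p)
W=mill2w([[40,209.3,55]],542.4,-38.5,.1345)[0];print(W)
plan(p,R,[W[0],W[1],135],Rdown(1.7053),3,1,4)
```

```text
[557.46072449 166.29256375 172.07870062]
[553.97268935 174.27350131  55.        ]
steps mm 12.7 deg 0.31
0.0155,0.0034,-0.0012,-0.0014,0.0009,-0.0004,1,0.0154,0.0034,-0.0011,-0.0015,0.001,-0.0005,1,0.0155,0.0035,-0.001,-0.0014,0.0009,-0.0004,1
```

Emit:
{"name": "jog_arm", "arguments": {"targets": [0.0155,0.0035,-0.001,-0.0015,0.001,-0.0005,1,0.0155,0.0035,-0.001,-0.0015,0.001,-0.0005,1,0.0155,0.0035,-0.001,-0.0015,0.001,-0.0005,1,0,0,0,0,0,0,1,0,0,0,0,0,0,1]}}

```text
t: 10.6
eef_pos: [554.8, 176.0, 133.5]
eef_rot: [-0.049, 0.705, 0.048, 0.706]
ft_force: [-0.1, 0.5, -0.6]
grip_width: 0.211
```

Run:
```python
from plan import *
o,p,R=state(); print(p,R.round(3),yawof(R))
W=mill2w([[40,209.3,55]],542.4,-38.5,.1345)[0]
plan(p,R,[W[0],W[1],128],Rdown(1.7053),1,1,4)
```

```text
[554.77655355 176.00029374 133.53733457] [[ 0.002 -0.137  0.991]
 [-0.001  0.991  0.137]
 [-1.    -0.001  0.002]] 1.7083258996163522
steps mm 5.9 deg 0.2
0.0069,-0.002,-0.0013,0.001,0.0005,0.0003,1
```

Emit:
{"name": "jog_arm", "arguments": {"targets": [0.005,-0.002,-0.001,0.0005,0.0005,0,1,0,0,0,0,0,0,1]}}

```text
t: 10.8
eef_pos: [554.2, 174.3, 129.2]
eef_rot: [-0.048, 0.706, 0.048, 0.705]
ft_force: [0.3, 0.1, -0.9]
grip_width: 0.217
```

Run:
```python
from plan import *
o,p,R=state(); print(p,R.round(3),yawof(R))
for n in("side","top"): cv2.imwrite(f"pics/{n}9.png",vision.camera(n)[:,:,::-1])
crop('pics/side9.png','pics/sb9.png',215,160,80,75,8)
crop('pics/top9.png','pics/tb9.png',210,185,75,70,8)
m=(542.4,-38.5,.1345)
for n,o_ in(("side",(215,160)),("top",(210,185))):
    im=cv2.imread(f"pics/{n[0]}b9.png")
    for x in range(0,141,10):
        u=((proj(n,mill2w([[x,209.3,55]],*m))-o_+.5)*8-.5)[0]; cv2.circle(im,tuple(int(a) for a in u.round()),2,(0,255,0),-1)
    cv2.imwrite(f"pics/{n[0]}b9o.png",im)
```

```text
[554.1675531  174.25949733 129.17886208] [[-0.    -0.136  0.991]
 [-0.001  0.991  0.136]
 [-1.    -0.001 -0.   ]] 1.7068909226014495
```

View pics/sb9o.png

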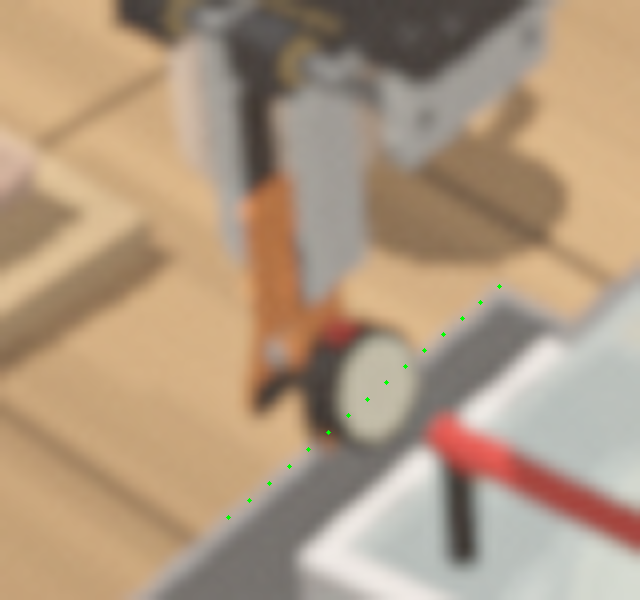

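View pics/tb9o.png

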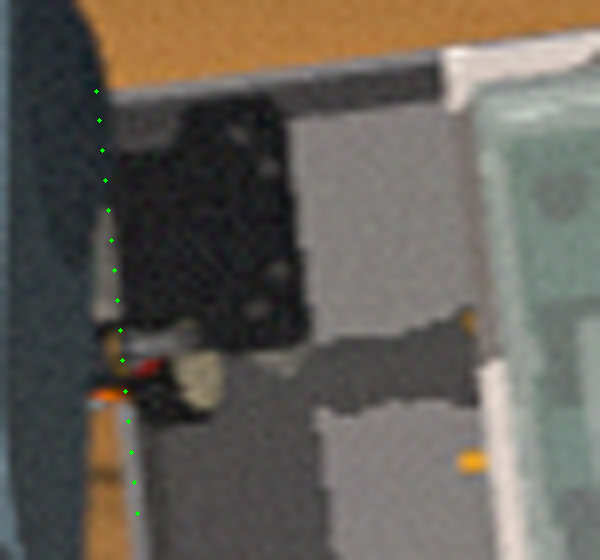

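Emit:
{"name": "jog_arm", "arguments": {"targets": [0.012,0,0,0,0,0,1,0.012,0,0,0,0,0,1,0,0,0,0,0,0,1]}}

```text
t: 11.2
eef_pos: [555.2, 174.3, 109.9]
eef_rot: [-0.048, 0.705, 0.048, 0.706]
ft_force: [-0.7, 0.0, -0.7]
grip_width: 0.211
```

Run:
```python
from plan import *
o,p,R=state(); print(p,R.round(3),yawof(R),o["ft_force"])
W=mill2w([[40,209.3,55]],542.4,-38.5,.1345)[0]
plan(p,R,[W[0],W[1],90],Rdown(1.7053),1,1,4)
cv2.imwrite(f"pics/side10.png",vision.camera("side")[:,:,::-1])
crop('pics/side10.png','pics/sb10.png',215,160,80,75,8)
```

```text
[555.20818453 174.25242023 109.87645816] [[ 0.003 -0.135  0.991]
 [-0.001  0.991  0.135]
 [-1.    -0.001  0.003]] 1.7065888375964091 [-0.67882879  0.00473325 -0.6683748 ]
steps mm 19.9 deg 0.18
0.0248,0.0003,-0.0016,0.0004,0.0008,0.0003,1
```

View pics/sb10.png

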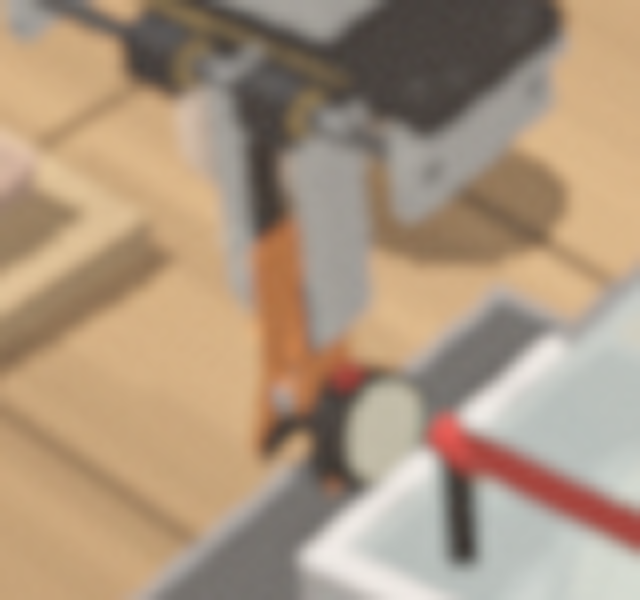

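Emit:
{"name": "jog_arm", "arguments": {"targets": [0.01,0,-0.0008,0,0.0005,0,1,0.01,0,-0.0008,0,0.0003,0,1,0,0,0,0,0,0,1,0,0,0,0,0,0,1]}}

```text
t: 11.65
eef_pos: [554.2, 174.1, 92.9]
eef_rot: [-0.048, 0.705, 0.048, 0.706]
ft_force: [0.5, -0.1, -1.1]
grip_width: 0.213
```

Run:
```python
from plan import *
o,p,R=state(); print(p,R.round(3),yawof(R),o["ft_force"])
cv2.imwrite(f"pics/side11.png",vision.camera("side")[:,:,::-1])
crop('pics/side11.png','pics/sb11.png',215,160,80,75,8)
```

```text
[554.23787618 174.08890716  92.88944709] [[ 0.001 -0.135  0.991]
 [-0.001  0.991  0.135]
 [-1.    -0.001  0.001]] 1.7065863960863876 [ 0.54635558 -0.12005773 -1.07398094]
```

View pics/sb11.png

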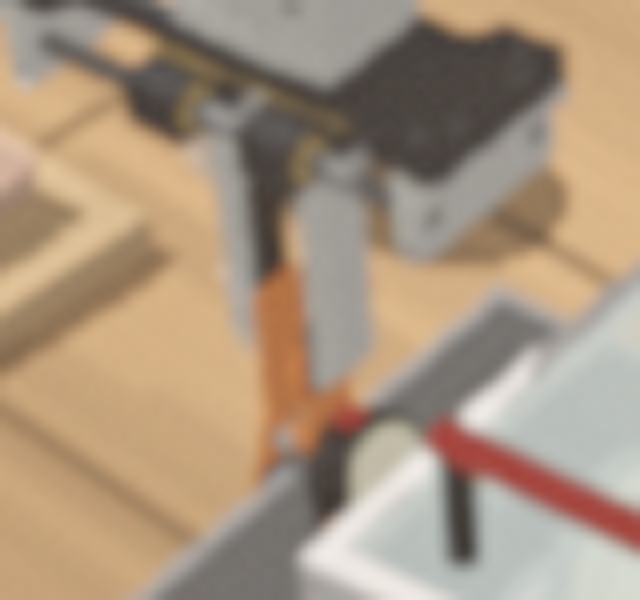

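Emit:
{"name": "jog_arm", "arguments": {"targets": [0.006,0,0,0,0,0,1,0,0,0,0,0,0,1,0,0,0,0,0,0,1]}}

```text
t: 12.0
eef_pos: [554.6, 174.1, 88.2]
eef_rot: [-0.048, 0.705, 0.048, 0.706]
ft_force: [1.0, 0.0, -1.2]
grip_width: 0.215
```

Emit:
{"name": "jog_arm", "arguments": {"targets": [0,0,0,0,0,0,0.2,0,0,0,0,0,0,0.2,0,0,0,0,0,0,0.0,0,0,0,0,0,0,-0.2,0,0,0,0,0,0,-1,0,0,0,0,0,0,-1,0,0,0,0,0,0,-1,0,0,0,0,0,0,-1]}}

```text
t: 12.8
eef_pos: [555.5, 174.2, 89.5]
eef_rot: [-0.048, 0.704, 0.048, 0.707]
ft_force: [0.7, 1.0, 0.2]
grip_width: 0.856
```

Run:
```python
from plan import *
o,p,R=state(); print(p,R.round(3),yawof(R),o["ft_force"],o["grip_width"])
cv2.imwrite(f"pics/side12.png",vision.camera("side")[:,:,::-1])
crop('pics/side12.png','pics/sb12.png',215,160,80,75,8)
```

```text
[555.53389557 174.21584247  89.45164585] [[ 0.004 -0.135  0.991]
 [-0.001  0.991  0.135]
 [-1.    -0.001  0.004]] 1.7066905542341309 [0.70251339 1.0026202  0.19989787] 0.856492755101219
```

View pics/sb12.png

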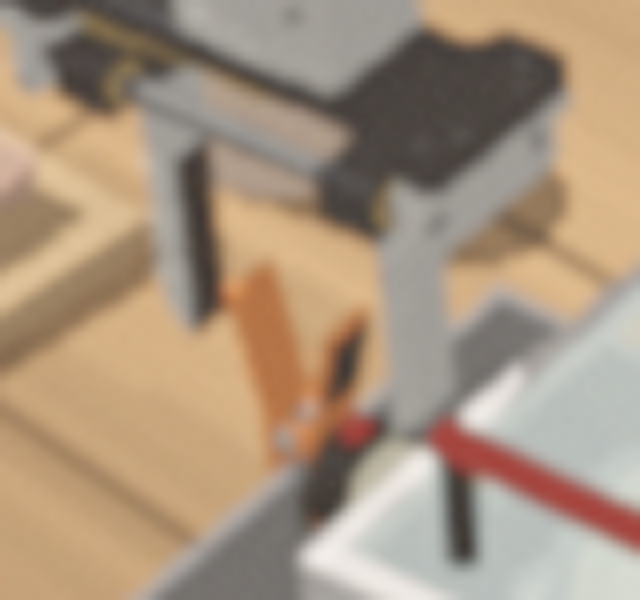

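Emit:
{"name": "jog_arm", "arguments": {"targets": [-0.01,0,0,0,0,0,-1,-0.03,0,0,0,0,0,-1,-0.05,0,0,0,0,0,-1,-0.05,0,0,0,0,0,-1,-0.05,0,0,0,0,0,-1,-0.05,0,0,0,0,0,-1,-0.03,0,0,0,0,0,-1,0,0,0,0,0,0,-1]}}

```text
t: 13.65
eef_pos: [553.6, 174.3, 316.9]
eef_rot: [-0.048, 0.704, 0.048, 0.707]
ft_force: [0.4, 0.2, -0.1]
grip_width: 1.0
```

Run:
```python
from plan import *
o,p,R=state(); print(p,R.round(3),yawof(R),o["ft_force"],o["grip_width"])
for n in("side","top"): cv2.imwrite(f"pics/{n}13.png",vision.camera(n)[:,:,::-1])
crop('pics/side13.png','pics/sb13.png',215,140,80,75,8)
crop('pics/top13.png','pics/tb13.png',200,160,120,100,6)
W=mill2w([[-76,-5,280]],542.4,-38,.1345)[0];print(W)
plan(p,R,W,Rdown(.1345),14,-1,3)
```

```text
[553.59430802 174.26971921 316.878483  ] [[ 0.004 -0.136  0.991]
 [-0.001  0.991  0.136]
 [-1.    -0.001  0.003]] 1.706722892193753 [ 0.39556753  0.15467562 -0.09035717] 0.9995191090479304
[467.75686803 -53.14605062 280.        ]
steps mm 17.8 deg 6.38
0.003,-0.019,-0.01,0.036,0,-0,-1,0.003,-0.02,-0.008,0.036,0,-0,-1,0.003,-0.021,-0.006,0.036,0,-0,-1,0.003,-0.021,-0.003,0.036,0,-0,-1,0.003,-0.022,-0.001,0.036,0,-0,-1,0.003,-0.022,0.001,0.036,0,-0,-1,0.003,-0.021,0.004,0.036,0,-0,-1,0.004,-0.021,0.006,0.035,0,-0,-1,0.003,-0.02,0.009,0.036,0,-0,-1,0.004,-0.019,0.011,0.035,0,-0,-1,0.003,-0.018,0.013,0.036,0,-0,-1,0.004,-0.016,0.014,0.035,0,-0,-1,0.003,-0.014,0.016,0.036,0,-0.001,-1,0.004,-0.012,0.018,0.035,0.001,-0,-1
```

View pics/sb13.png

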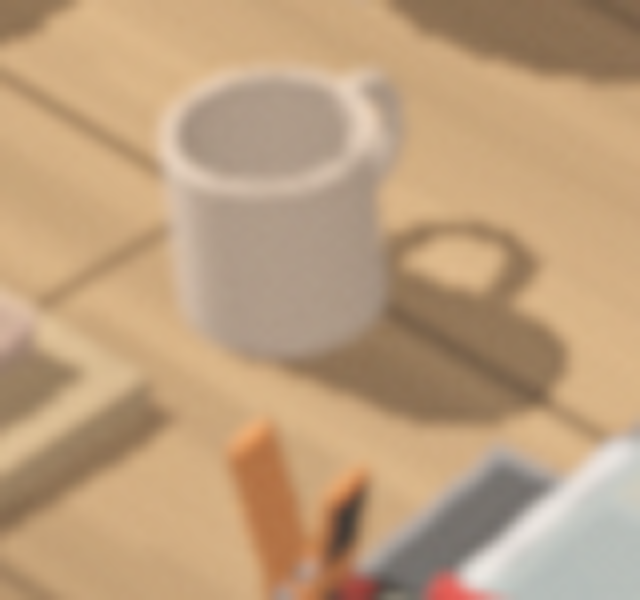

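View pics/tb13.png

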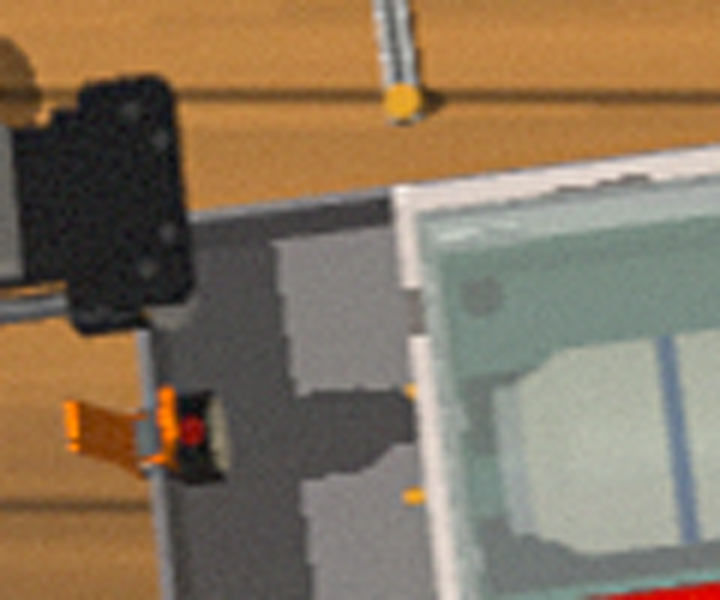

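Run:
```python
from plan import *
m=(542.4,-38.5,.1345)
k=8
im=cv2.imread("pics/side12.png")[160:235,215:295]
for z in (60,65,70,75):
    q=np.array([[40+x,209+y,z+h] for x,y,h in((-11,24,51),(11,24,51),(-11,-24,51),(11,-24,51),(-13,0,0),(0,-29,-14))])
    print(z,((proj("side",mill2w(q,*m))-(215,160)+.5)*8-.5).round().astype(int).tolist(), "t",((proj("top",mill2w(q,*m))-(200,160)+.5)*6-.5).round().astype(int).tolist())
```

```text
60 [[215, 307], [260, 270], [332, 363], [376, 325], [282, 459], [381, 504]] t [[72, 454], [67, 401], [188, 439], [183, 386], [155, 471], [225, 438]]
65 [[214, 294], [258, 258], [331, 350], [375, 313], [281, 448], [380, 492]] t [[69, 452], [64, 399], [186, 437], [181, 384], [153, 469], [223, 436]]
70 [[212, 282], [257, 246], [330, 338], [374, 301], [280, 436], [379, 481]] t [[66, 450], [61, 397], [183, 435], [178, 382], [151, 467], [221, 434]]
75 [[211, 270], [256, 234], [328, 326], [373, 288], [278, 424], [377, 469]] t [[63, 448], [58, 395], [181, 433], [176, 380], [148, 465], [219, 432]]
```

Emit:
{"name": "jog_arm", "arguments": {"targets": [0.003,-0.019,-0.01,0.036,0,0,-1,0.003,-0.02,-0.008,0.036,0,0,-1,0.003,-0.021,-0.006,0.036,0,0,-1,0.003,-0.021,-0.003,0.036,0,0,-1,0.003,-0.022,-0.001,0.036,0,0,-1,0.003,-0.022,0.001,0.036,0,0,-1,0.003,-0.021,0.004,0.036,0,0,-1,0.003,-0.021,0.006,0.036,0,0,-1,0.003,-0.02,0.009,0.036,0,0,-1,0.003,-0.019,0.011,0.036,0,0,-1,0.003,-0.018,0.013,0.036,0,0,-1,0.003,-0.016,0.014,0.036,0,0,-1,0.003,-0.014,0.016,0.036,0,0,-1,0.003,-0.012,0.018,0.036,0,0,-1,0,0,0,0,0,0,-1,0,0,0,0,0,0,-1]}}

```text
t: 15.35
eef_pos: [433.6, -54.7, 234.8]
eef_rot: [0.469, 0.537, -0.5, 0.492]
ft_force: [0.2, -0.5, 0.0]
grip_width: 1.001
```

Run:
```python
from plan import *
o,p,R=state(); print(p,R.round(3),yawof(R),o["q"].round(2))
W=mill2w([[-76,-5,250]],542.4,-38,.1345)[0]
plan(p,R,W,Rdown(.1345),2,-1,4)
```

```text
[433.64974657 -54.72837568 234.7832298 ] [[-0.077  0.995  0.06 ]
 [ 0.011  0.061 -0.998]
 [-0.997 -0.076 -0.016]] 0.061037934990708885 [-0.37 -0.25  2.   -0.02  1.47 -0.43]
steps mm 18.7 deg 3.06
-0.0111,0.0206,0.0001,-0.0118,-0.003,0.012,-1,-0.0103,0.0209,0.001,-0.0118,-0.0029,0.012,-1
```

Emit:
{"name": "jog_arm", "arguments": {"targets": [-0.03,0,0,0,0,0,-1,-0.02,0.015,0,-0.008,-0.002,0.008,-1,0,0.018,0,-0.008,-0.002,0.008,-1,0,0.012,0,-0.008,-0.002,0.008,-1,0,0,0,0,0,0,-1,0,0,0,0,0,0,-1]}}

```text
t: 15.95
eef_pos: [474.9, -48.0, 268.7]
eef_rot: [0.461, 0.538, -0.46, 0.536]
ft_force: [-0.6, 0.4, -0.4]
grip_width: 1.002
```

Run:
```python
from plan import *
o,p,R=state(); print(p,R.round(3),yawof(R),o["q"].round(2))
W=mill2w([[-76,-5,250]],542.4,-38,.1345)[0]
print(W);plan(p,R,W,Rdown(.1345),2,-1,4)
for n in("side","top"): cv2.imwrite(f"pics/{n}14.png",vision.camera(n)[:,:,::-1])
```

```text
[474.93701355 -48.03062404 268.74002079] [[-0.     0.988  0.152]
 [ 0.003  0.152 -0.988]
 [-1.     0.    -0.003]] 0.15282670487553746 [-0.34 -0.22  1.91  0.    1.45 -0.49]
[467.75686803 -53.14605062 250.        ]
steps mm 10.4 deg 0.54
0.0117,-0.0049,0.0025,0.0029,-0.0005,-0,-1,0.0117,-0.0049,0.0026,0.0029,-0.0006,-0,-1
```

View pics/side14.png

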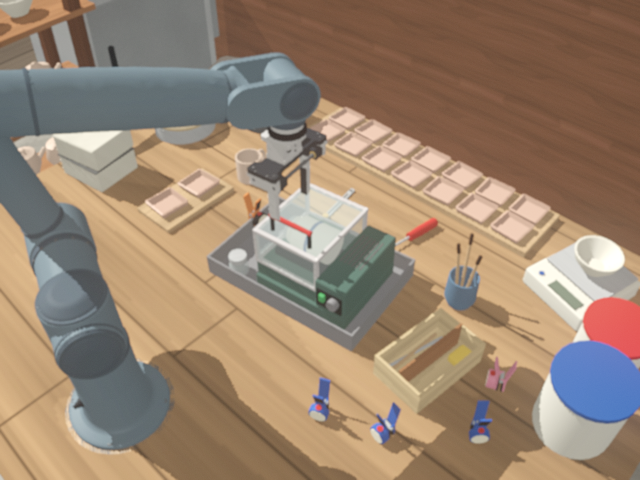

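Emit:
{"name": "jog_arm", "arguments": {"targets": [0.0117,-0.0049,0.0025,0.003,-0.0005,0,-1,0.0117,-0.0049,0.0026,0.003,-0.0005,0,-1,0,0,0,0,0,0,-1,0,0,0,0,0,0,-1]}}

```text
t: 16.45
eef_pos: [465.8, -53.9, 247.0]
eef_rot: [0.466, 0.532, -0.467, 0.531]
ft_force: [-0.2, -0.3, 1.4]
grip_width: 0.996
```

Run:
```python
from plan import *
o,p,R=state(); print(p,R.round(3),yawof(R),o["q"].round(2))
W=mill2w([[-76,-5,205]],542.4,-38,.1345)[0]
print(W);plan(p,R,W,Rdown(.1345),4,-1,4)
cv2.imwrite("pics/side15.png",vision.camera("side")[:,:,::-1])
crop('pics/side15.png','pics/sb15.png',225,120,130,130,5)
```

```text
[465.75155694 -53.85298844 247.02146268] [[-0.002  0.991  0.13 ]
 [ 0.001  0.13  -0.991]
 [-1.    -0.002 -0.001]] 0.1308482584974869 [-0.36 -0.23  1.96 -0.    1.41 -0.49]
[467.75686803 -53.14605062 205.        ]
steps mm 10.5 deg 0.05
0.0131,0.0007,-0.0001,-0.0003,-0.0001,0.0002,-1,0.0131,0.0007,-0.0001,-0.0003,-0.0001,0.0002,-1,0.0132,0.0006,-0.0002,-0.0003,-0,0.0002,-1,0.0131,0.0007,-0.0001,-0.0003,-0.0001,0.0001,-1
```

View pics/sb15.png

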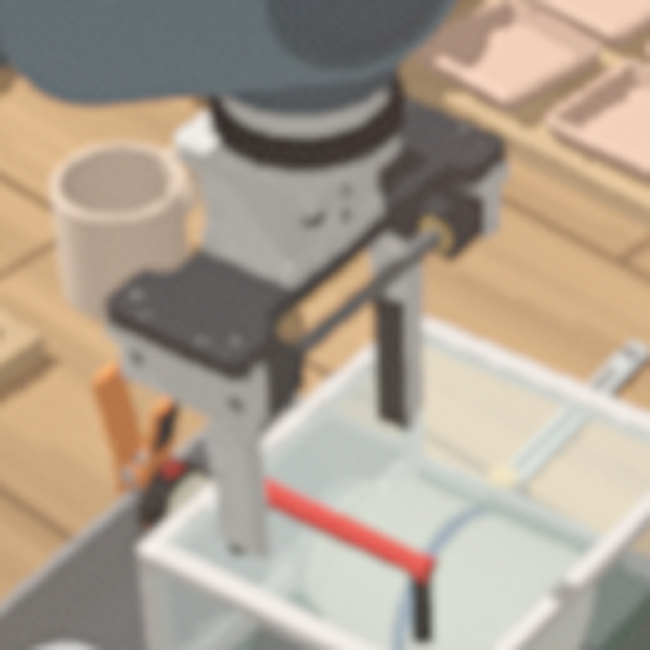

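Emit:
{"name": "jog_arm", "arguments": {"targets": [0.013,0.0007,0,0,0,0,-1,0.013,0.0007,0,0,0,0,-1,0.013,0.0007,0,0,0,0,-1,0.01,0.0007,0,0,0,0,-1,0,0,0,0,0,0,-1,0,0,0,0,0,0,-1]}}

```text
t: 17.1
eef_pos: [467.9, -53.3, 203.7]
eef_rot: [0.466, 0.533, -0.467, 0.531]
ft_force: [0.1, 0.7, 0.6]
grip_width: 1.001
```

Run:
```python
from plan import *
o,p,R=state(); print(p,R.round(3),yawof(R),o["ft_force"])
W=mill2w([[-76,-5,205]],542.4,-38,.1345)[0]
plan(p,R,W,Rdown(.1345),1,-1,4)
```

```text
[467.8506293  -53.30086502 203.68763105] [[-0.003  0.991  0.131]
 [ 0.001  0.131 -0.991]
 [-1.    -0.003 -0.001]] 0.13108308263793778 [0.07421549 0.71918846 0.64157454]
steps mm 1.3 deg 0.28
-0.0016,-0.0001,-0.0002,-0.0011,-0.0005,0.001,-1
```

Emit:
{"name": "jog_arm", "arguments": {"targets": [-0.001,0,0,0,0,0,0.5,0,0,0,0,0,0,0.6,0,0,0,0,0,0,0.6,0,0,0,0,0,0,0.7,0,0,0,0,0,0,0.7,0,0,0,0,0,0,0.7,0,0,0,0,0,0,1,0,0,0,0,0,0,1,0,0,0,0,0,0,1,0,0,0,0,0,0,1,0,0,0,0,0,0,1,0,0,0,0,0,0,1,0,0,0,0,0,0,1]}}

```text
t: 18.4
eef_pos: [468.1, -53.7, 206.2]
eef_rot: [0.465, 0.532, -0.467, 0.531]
ft_force: [-0.7, -0.5, 1.2]
grip_width: 0.118
```

Run:
```python
from plan import *
o,p,R=state(); print(p,R.round(3),yawof(R),o["ft_force"],o["grip_width"]*94)
cv2.imwrite("pics/side16.png",vision.camera("side")[:,:,::-1])
crop('pics/side16.png','pics/sb16.png',225,120,130,130,5)
```

```text
[468.07627645 -53.73779734 206.24449745] [[-0.003  0.991  0.131]
 [-0.     0.131 -0.991]
 [-1.    -0.003 -0.   ]] 0.13134611037165045 [-0.67869205 -0.46155622  1.19899296] 11.056003565496399
```

View pics/sb16.png

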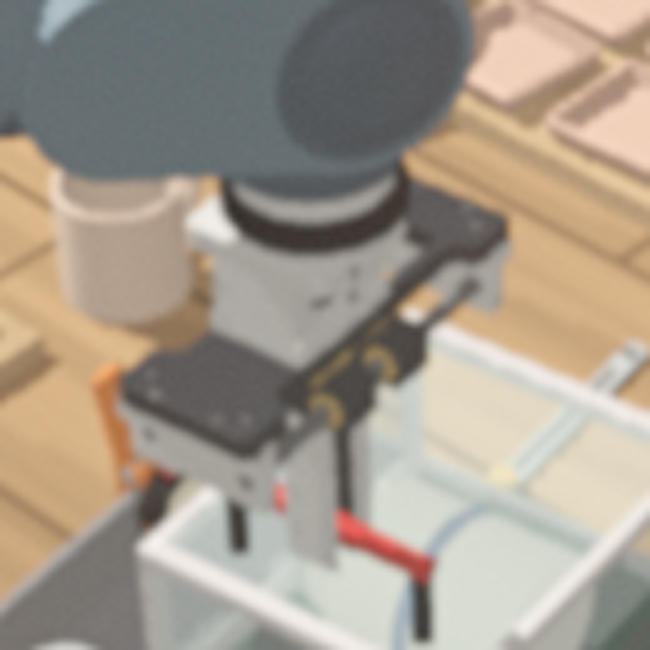

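```bash
cat > arc.py <<'E'
from plan import *
m=(542.4,-38.0,.1345)
r=np.hypot(180,139); a0=np.arctan2(139,-180)
B=None
def est(p,h=17.8):
    c,s=np.cos(m[2]),np.sin(m[2]); d=p[:2]-m[:2]
    x=c*d[0]+s*d[1]; y=-s*d[0]+c*d[1]; v=np.array([x-104,p[2]+h-85])
    return a0-np.arctan2(v[1],v[0]),np.hypot(*v),y
def tcp(th,h=17.8,y=-5.,dr=0):
    a=a0-th; return mill2w([[104+(r+dr)*np.cos(a),y,85+(r+dr)*np.sin(a)-h]],*m)[0]
def go(th1,n):
    o,p,R=state(); th,rr,y=est(p); print("theta",th,"r",rr,r,"y",y,"F",o["ft_force"].round(1),"w",o["grip_width"]*94,"tilt",R[:,0].round(3),yawof(R))
    print("x,y mm pairs -> shares")
    y=(y if abs(y+5)<6 else -5); out=[]
    pp=p.copy();RR=R.copy()
    for i in range(1,n+1):
        q=tcp(th+(th1-th)*i/n,y=y,dr=(rr-r)*(1-i/n))
        d=RR.T@(q-pp)/800; rv=Rot.from_matrix(RR.T@Rdown(.1345)).as_rotvec()/np.pi/(n-i+1)
        row=[round(v,4) for v in list(d)+list(rv)]+[1]; out+=row
        pp=pp+RR@(np.array(row[:3])*800); RR=RR@Rot.from_rotvec(np.array(row[3:6])*np.pi).as_matrix()
    print(",".join(f"{v:g}" for v in out))
E
python3 -c "
from arc import *
go(0.3,8)"
```

```text
theta 0.0008218572423137616 r 227.24806945088676 227.4225142768411 y -5.619782218168737 F [-0.7 -0.3  1.4] w 10.974901870265063 tilt [-0.003 -0.    -1.   ] 0.13135750298842278
x,y mm pairs -> shares
-0.0083,0.0066,-0,-0.0001,-0,0.0001,1,-0.0081,0.0069,-0,-0.0001,-0,0.0001,1,-0.0078,0.0073,-0.0001,-0.0001,-0,0.0001,1,-0.0075,0.0075,0,-0.0001,-0,0.0001,1,-0.0072,0.0078,0,-0.0002,-0,0.0001,1,-0.0069,0.008,-0,-0.0001,-0,0.0001,1,-0.0067,0.0083,-0,-0.0002,-0,0.0001,1,-0.0063,0.0086,-0,-0.0001,-0,0.0002,1
```

Emit:
{"name": "jog_arm", "arguments": {"targets": [-0.0083,0.0066,0,0,0,0,1,-0.0081,0.0069,0,0,0,0,1,-0.0078,0.0073,0,0,0,0,1,-0.0075,0.0075,0,0,0,0,1,-0.0072,0.0078,0,0,0,0,1,-0.0069,0.008,0,0,0,0,1,-0.0067,0.0083,0,0,0,0,1,-0.0063,0.0086,0,0,0,0,1,0,0,0,0,0,0,1]}}

```text
t: 19.35
eef_pos: [514.7, -47.3, 253.4]
eef_rot: [0.46, 0.538, -0.472, 0.525]
ft_force: [-1.9, -2.4, -3.3]
grip_width: 0.115
```

```bash
python3 -c "
from arc import *
go(0.6,8)
cv2.imwrite('pics/side17.png',vision.camera('side')[:,:,::-1])
crop('pics/side17.png','pics/sb17.png',200,80,180,180,3.3)"
```

```text
theta 0.294077947294054 r 228.66645390666773 227.4225142768411 y -5.48576431474051 F [-1.9 -2.4 -3.3] w 10.774340239757803 tilt [-0.025 -0.001 -1.   ] 0.1318185382137607
x,y mm pairs -> shares
-0.0062,0.009,-0,-0.0001,-0.0001,0.001,1,-0.0059,0.0092,-0.0001,-0.0001,-0.0001,0.001,1,-0.0055,0.0094,0,-0.0001,-0.0001,0.001,1,-0.005,0.0097,-0,-0.0001,-0.0001,0.001,1,-0.0047,0.0098,-0,-0.0001,-0.0001,0.001,1,-0.0042,0.0101,-0.0001,-0.0001,-0.0001,0.001,1,-0.0039,0.0102,0,-0.0001,-0,0.001,1,-0.0034,0.0103,0,-0.0002,-0.0001,0.0011,1
```

View pics/sb17.png

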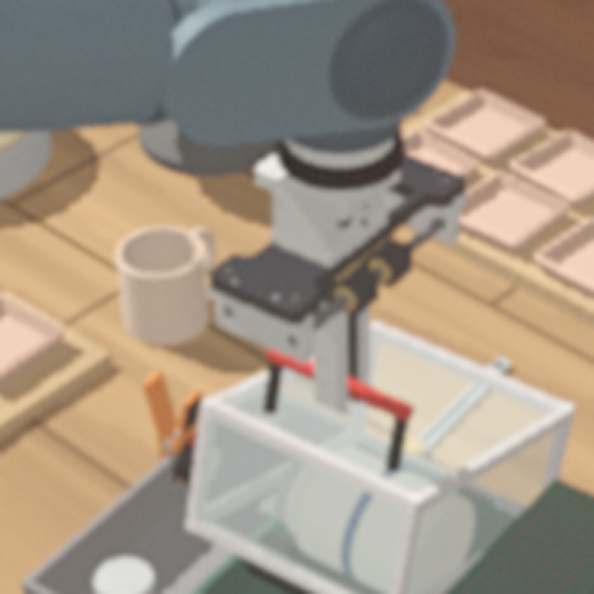

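Guard is rising with the bar held. Continue.

Emit:
{"name": "jog_arm", "arguments": {"targets": [-0.0062,0.009,0,0,0,0.001,1,-0.0059,0.0092,0,0,0,0.001,1,-0.0055,0.0094,0,0,0,0.001,1,-0.005,0.0097,0,0,0,0.001,1,-0.0047,0.0098,0,0,0,0.001,1,-0.0042,0.0101,0,0,0,0.001,1,-0.0039,0.0102,0,0,0,0.001,1,-0.0034,0.0103,0,0,0,0.001,1,0,0,0,0,0,0,1]}}

```text
t: 20.3
eef_pos: [577.6, -38.8, 286.8]
eef_rot: [0.465, 0.534, -0.467, 0.53]
ft_force: [-3.3, -0.5, -1.0]
grip_width: 0.121
```

```bash
python3 -c "
from arc import *
go(0.85,8)"
```

```text
theta 0.607772155823771 r 230.3107404563451 227.4225142768411 y -5.466194138291128 F [-3.3 -0.5 -1. ] w 11.347535803936292 tilt [-0.006  0.001 -1.   ] 0.13161972875013048
x,y mm pairs -> shares
-0.0021,0.0085,-0,-0.0001,-0.0001,0.0002,1,-0.0019,0.0085,-0.0001,-0.0001,-0.0001,0.0002,1,-0.0015,0.0085,0,-0.0001,-0.0001,0.0003,1,-0.0013,0.0086,0,-0.0001,-0.0001,0.0002,1,-0.0011,0.0086,-0,-0.0001,-0.0001,0.0003,1,-0.0008,0.0086,-0,-0.0001,-0.0001,0.0002,1,-0.0005,0.0087,-0,-0.0002,-0,0.0003,1,-0.0002,0.0086,-0,-0.0001,-0.0001,0.0002,1
```

Emit:
{"name": "jog_arm", "arguments": {"targets": [-0.0021,0.0085,0,0,0,0,1,-0.0019,0.0085,0,0,0,0,1,-0.0015,0.0085,0,0,0,0,1,-0.0013,0.0086,0,0,0,0,1,-0.0011,0.0086,0,0,0,0,1,-0.0008,0.0086,0,0,0,0,1,-0.0005,0.0087,0,0,0,0,1,-0.0002,0.0086,0,0,0,0,1,0,0,0,0,0,0,1]}}

```text
t: 21.2
eef_pos: [638.0, -30.7, 297.2]
eef_rot: [0.466, 0.532, -0.466, 0.532]
ft_force: [-2.1, -0.2, 3.7]
grip_width: 0.116
```

```bash
python3 -c "
from arc import *
go(1.05,7)
cv2.imwrite('pics/side18.png',vision.camera('side')[:,:,::-1])
crop('pics/side18.png','pics/sb18.png',200,60,200,180,3.3)"
```

```text
theta 0.8774061831233222 r 230.1751096222984 227.4225142768411 y -5.616535393119935 F [-2.1 -0.2  3.7] w 10.942973183806025 tilt [-0.001  0.001 -1.   ] 0.13219749431748512
x,y mm pairs -> shares
0.0003,0.0071,-0,-0.0001,-0.0001,0,1,0.0005,0.0071,-0,-0.0001,-0,0,1,0.0007,0.007,-0,-0.0001,-0.0001,0,1,0.0008,0.007,-0,-0.0001,-0,0,1,0.0011,0.007,-0.0001,-0.0001,-0.0001,0,1,0.0011,0.007,0,-0.0001,-0.0001,0.0001,1,0.0014,0.0069,0,-0.0001,0,0,1
```

View pics/sb18.png

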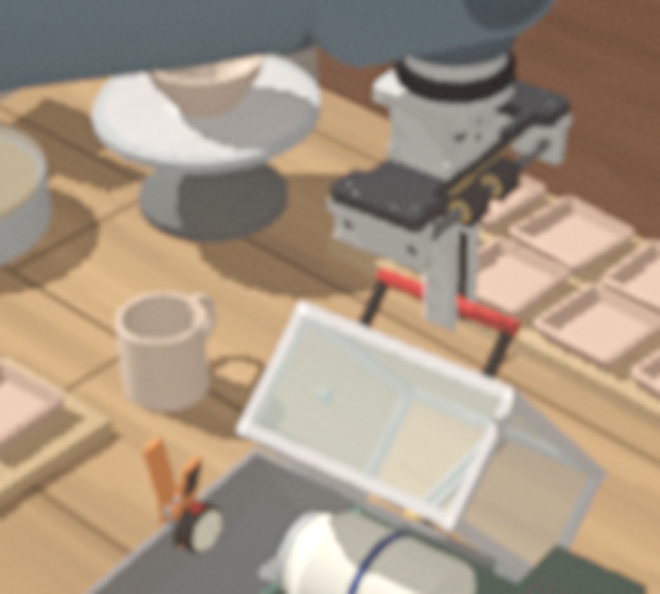

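Emit:
{"name": "jog_arm", "arguments": {"targets": [0.0003,0.0071,0,0,0,0,1,0.0005,0.0071,0,0,0,0,1,0.0007,0.007,0,0,0,0,1,0.0008,0.006,0,0,0,0,1,0.0009,0.005,0,0,0,0,1,0.0009,0.004,0,0,0,0,1,0.0006,0.003,0,0,0,0,1,0,0,0,0,0,0,1,0,0,0,0,0,0,1]}}

```text
t: 22.15
eef_pos: [673.1, -25.9, 294.9]
eef_rot: [0.467, 0.531, -0.464, 0.533]
ft_force: [-1.4, 1.1, 5.2]
grip_width: 0.118
```

```bash
python3 -c "
from arc import *
go(1.056,4)
for n in ('side','top'): cv2.imwrite('pics/%s19.png'%n,vision.camera(n)[:,:,::-1])
crop('pics/side19.png','pics/sb19.png',200,60,200,180,3.3)"
```

```text
theta 1.0317578199823132 r 229.30798804088587 227.4225142768411 y -5.554132320709261 F [-1.4  1.1  5.2] w 11.06007580742576 tilt [ 0.005  0.001 -1.   ] 0.13231590233021942
x,y mm pairs -> shares
0.0008,0.0016,-0,-0.0002,-0.0001,-0.0004,1,0.0008,0.0017,-0,-0.0002,-0.0001,-0.0004,1,0.0008,0.0016,-0,-0.0001,-0,-0.0004,1,0.0009,0.0016,-0,-0.0002,-0.0001,-0.0004,1
```

View pics/sb19.png

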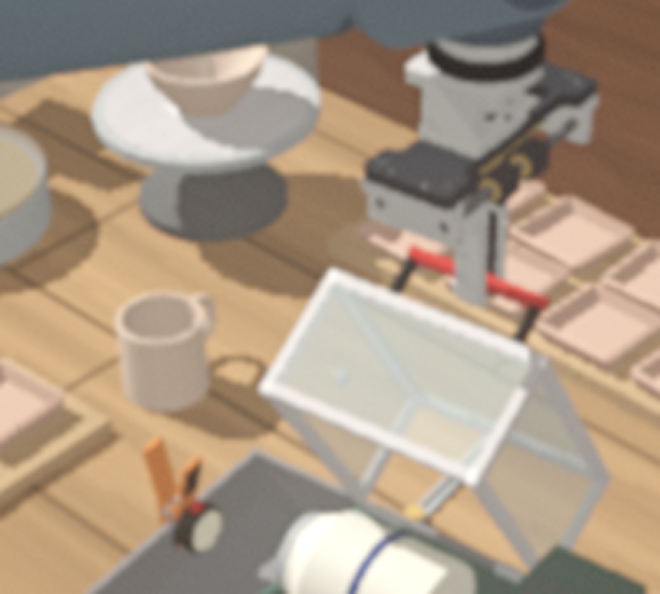

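```bash
python3 -c "
from arc import *
O=np.array([200,60])
for e,uv in((50,(412,252)),(-60,(545,302))):
    print('obs',(np.array(uv)+.5)/3.3-.5+O)
    for th in(.95,1.0,1.05,1.1):
        q=tcp(th,h=0,y=e); print(th,proj('side',q)[0].round(1))
"
```

```text
obs [324.5        136.01515152]
0.95 [319.1 139.4]
1.0 [322.  137.3]
1.05 [324.8 135.5]
1.1 [327.6 133.9]
obs [364.8030303  151.16666667]
0.95 [360.4 155.8]
1.0 [363.1 153.5]
1.05 [365.8 151.6]
1.1 [368.4 149.8]
```

Emit:
{"name": "jog_arm", "arguments": {"targets": [0.0012,0.0024,0,0,0,0,1,0.0006,0.0018,0,0,0,0,1,0,0,0,0,0,0,1,0,0,0,0,0,0,1,0,0,0,0,0,0,1,0,0,0,0,0,0,1,0,0,0,0,0,0,1,0,0,0,0,0,0,1,0,0,0,0,0,0,1,0,0,0,0,0,0,1]}}

```text
t: 23.25
eef_pos: [676.6, -25.5, 294.3]
eef_rot: [0.468, 0.53, -0.464, 0.533]
ft_force: [0.2, -0.6, 4.9]
grip_width: 0.119
```

```bash
python3 -c "
from arc import *
go(1.056,4)
print(observe()['joint_velocities'].round(4), observe()['t'])
for n in ('side','top'): cv2.imwrite('pics/%s20.png'%n,vision.camera(n)[:,:,::-1])
go(1.056,1)"
```

```text
theta 1.0474829259250007 r 229.18282832620534 227.4225142768411 y -5.582190049778093 F [ 0.2 -0.6  4.9] w 11.194811169537799 tilt [ 0.007  0.002 -1.   ] 0.13211205088330544
x,y mm pairs -> shares
0.0006,0.0005,-0,-0.0002,-0,-0.0006,1,0.0007,0.0005,-0,-0.0002,-0.0001,-0.0006,1,0.0006,0.0006,-0,-0.0002,-0,-0.0005,1,0.0006,0.0005,-0,-0.0002,-0.0001,-0.0006,1
[ 0.0008  0.0012  0.0006  0.      0.0002 -0.0011] 23.25
theta 1.047601914841552 r 229.21322558960617 227.4225142768411 y -5.579321200727801 F [-1.   0.6  4.5] w 11.118289193238871 tilt [ 0.007  0.002 -1.   ] 0.13210077646436305
x,y mm pairs -> shares
0.0026,0.002,-0,-0.0008,-0.0002,-0.0023,1
```

View pics/side20.png

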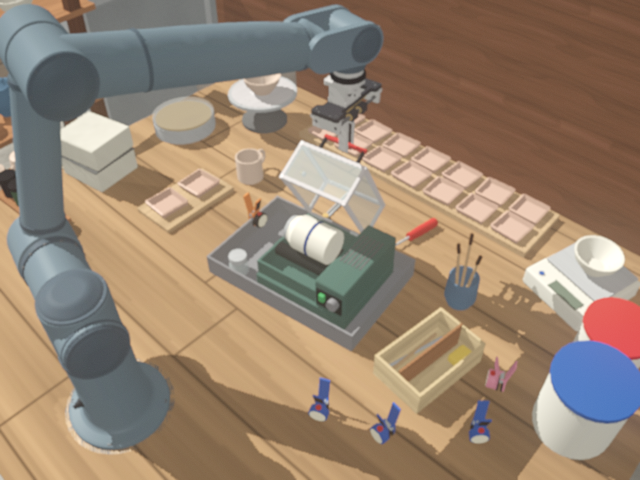

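View pics/top20.png

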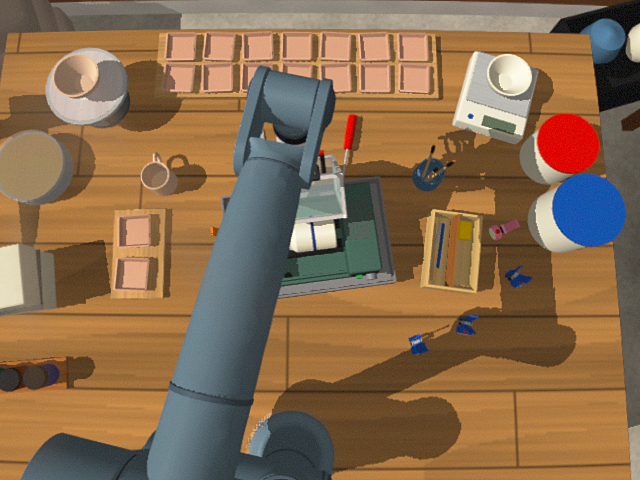

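```bash
python3 -c "
from plant import hand_in
print(hand_in())"
```

```text
the job is handed in; nothing more can be done
None
```

The light is clipped on the rear half of the tray's left rim, and the guard is being held at its balance point. I handed the job in at about 23.4 s of the 64 s allowed.

- **Light:** I squeezed it off the tote's divider and put it at about mill x = +40 mm. In the side picture it sits upright, lens towards the mill, with the pivot 11–14 mm above the edge and the fingers off it.
- **Guard:** I gripped the red bar and swung it up in slow stages. The tool position gives a hinge angle of about 1.05 rad (target 1.056). The side picture gave about 1.04 rad, just before a last nudge of some 0.015 rad. The arm was still (joint speeds near 0.001 rad/s), with the fingers closed on the bar at about 11 mm.
- **Other things:** all of them look to be where they started in the last pictures. I compared these by eye and did not measure them.
- **Disagreements:**
  - The two cameras placed the rim about 2 mm apart across its thickness, so I aimed between them.
  - While held, the light's pivot was about 5 mm lower in the grip than expected, which I allowed for.
  - On the way to the handle the arm drifted about 45 mm low and 34 mm short, without touching anything. I raised and corrected it before gripping.
- **Not measured:** the spring's clamping force on the rim was judged only by sight.

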